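# Pack a gift tray of hexagonal chocolates and a tin

### The job

Pack the gift tray from the wooden board: lay the three large hexagonal chocolates flat in the long compartment, in one straight row along it with their flat faces together and the one with the nut in the middle, and stand the round tin upright in the small end compartment. Leave the look-alikes (round chocolates, small hexagonal one, square tin) and the jar where they are on the board.

Things in the scene. Friction and masses are not known exactly. Their poses are not given: they have to be found in the camera images.
- tray: fixed low cardboard tray, 86 (its x) by 255 (its y) by 14 mm high; walls 5, floor 4 mm thick (rim 10 mm over the floor). Origin: centre of its underside, on the counter (height 0); z up. Two compartments: LONG, 76 (x) by 170 (y) mm, centred at y = -37.5 mm; SMALL, 76 by 70 mm, centred at y = +87.5 mm. All loose things start beside it on a wooden board whose top is at height 15 mm.
- hex_nut_c (a point): LARGE HEXAGONAL chocolate WITH A NUT: like hex_a_c but with one hazelnut (a ball of 20 mm) half sunk in the middle of its top, 43 mm high in all. 90 g nominal. Belongs in the middle of the row. This point: the centre of its block or body, 17 mm above its underside; z up; x and y horizontal, x square to one pair of flat faces (the other flats at 60 and 120 degrees from it).
- hex_a_c (a point): LARGE HEXAGONAL chocolate, plain flat top: a regular hexagonal block lying flat, 48 mm across flats (55 mm across corners), 34 mm high, dark brown with a lighter filling band. About 85 g. This point: the centre of its block or body, 17 mm above its underside; z up; x and y horizontal, x square to one pair of flat faces (the other flats at 60 and 120 degrees from it).
- hex_b_c (a point): the second plain LARGE HEXAGONAL chocolate, identical to hex_a_c and interchangeable with it. This point: the centre of its block or body, 17 mm above its underside; z up; x and y horizontal, x square to one pair of flat faces (the other flats at 60 and 120 degrees from it).
- round_tin_c (a point): ROUND steel tin with a flat lid, upright, 52 mm diameter at the lid (50 mm below it), 34 mm high, about 80 g. Belongs in the small end compartment. This point: the centre of its block or body, 17 mm above its underside; z up.
- square_tin_c (a point): look-alike, leave alone: SQUARE steel tin, 48 x 48 mm, 34 mm high. This point: the centre of its block or body, 17 mm above its underside; z up; x and y horizontal, x square to one side.
- round_plain_c (a point): look-alike, leave alone: ROUND plain chocolate, 50 mm diameter, 34 mm high. This point: the centre of its block or body, 17 mm above its underside; z up.
- round_nut_c (a point): look-alike, leave alone: ROUND chocolate with a hazelnut on top, 50 mm diameter, 34 mm high without the nut. This point: the centre of its block or body, 17 mm above its underside; z up.
- hex_small_c (a point): look-alike, leave alone: SMALL HEXAGONAL chocolate, 32 mm across flats, 26 mm high. This point: the centre of its block or body, 13 mm above its underside; z up; x and y horizontal, x square to one pair of flat faces (the other flats at 60 and 120 degrees from it).
- jar_c (a point): bystander, leave alone: small amber glass jar with a white lid, 44 mm diameter, 52 mm high. This point: the centre of its block or body, 26 mm above its underside; z up.
Not all that is in view belongs to the job. What is shaped like the part that bears hex_a_c but blue is not meant. What is shaped like the part that bears round_tin_c but purple is not meant.

How it is judged:
At the end, for the whole second after the job is handed in: Large hexagons flat on the long compartment's floor, flats square to the tray's length within 0.17 rad, plain ones within 54 mm of the nut one (centres; gap up to 6 mm) on opposite sides of it (88 mm apart or more); round tin upright in the small compartment; all released and at rest (x of hex_nut_c in the frame of tray between -0.013 and 0.013 m and y of hex_nut_c in the frame of tray between -0.1 and 0.025 m and z of hex_nut_c in the frame of tray between 0.018 and 0.0245 m and angle between each of hex_nut_c, hex_a_c, hex_b_c, round_tin_c's own z axis and vertical below 0.1 rad and linear speed of each of hex_nut, hex_a, hex_b, round_tin below 0.02 m/s and angular speed of each of hex_nut, hex_a, hex_b, round_tin below 0.2 rad/s and (angle between the x axis of hex_nut_c and the y axis of tray, either way round below 0.17 rad or angle between the x axis of hex_nut_c and the y axis of tray, either way round between 0.877 and 1.217 rad) and x of hex_a_c in the frame of tray between -0.013 and 0.013 m and y of hex_a_c in the frame of tray between -0.1 and 0.025 m and z of hex_a_c in the frame of tray between 0.018 and 0.0245 m and (angle between the x axis of hex_a_c and the y axis of tray, either way round below 0.17 rad or angle between the x axis of hex_a_c and the y axis of tray, either way round between 0.877 and 1.217 rad) and x of hex_b_c in the frame of tray between -0.013 and 0.013 m and y of hex_b_c in the frame of tray between -0.1 and 0.025 m and z of hex_b_c in the frame of tray between 0.018 and 0.0245 m and (angle between the x axis of hex_b_c and the y axis of tray, either way round below 0.17 rad or angle between the x axis of hex_b_c and the y axis of tray, either way round between 0.877 and 1.217 rad) and horizontal distance between hex_nut_c and hex_a_c below 0.054 m and horizontal distance between hex_nut_c and hex_b_c below 0.054 m and horizontal distance between hex_a_c and hex_b_c above 0.088 m and x of round_tin_c in the frame of tray between -0.016 and 0.016 m and y of round_tin_c in the frame of tray between 0.0725 and 0.1025 m and z of round_tin_c in the frame of tray between 0.018 and 0.0245 m); the robot touches nothing.
It fails at once if the square tin is shifted more than 25 mm (distance of square_tin_c from where it was at the start of the episode above 0.025 m).
It fails at once if the round plain is shifted more than 25 mm (distance of round_plain_c from where it was at the start of the episode above 0.025 m).
It fails at once if the round nut is shifted more than 25 mm (distance of round_nut_c from where it was at the start of the episode above 0.025 m).
It fails at once if the hex small is shifted more than 25 mm (distance of hex_small_c from where it was at the start of the episode above 0.025 m).
It fails at once if the jar is shifted more than 25 mm (distance of jar_c from where it was at the start of the episode above 0.025 m).
It also fails if it takes over 96 s, if anything falls off the work surface, if the arm or the gripper's body presses on something with over 40 N, if the wrist force passes 120 N, or if a joint passes its speed limit or range.

### The arm

A 6-joint arm with a two-finger parallel gripper is mounted at the origin on the work surface. World frame = base frame: x ahead of the robot, y to its left, z up, the work surface at z = 0. Lengths are in m, angles in rad, forces in N, time in s.
With the tool pointing down it reaches from about 0.25 to 0.725 m from the base axis. Payload 4 kg.
Tool frame: the origin (TCP) lies at the very end of the fingers, on their centre line; the grasp point (between the pads) lies 19 mm behind it (bot.pinch_z is the distance from the TCP to the grasp point, in m); z points along the fingers, x is the direction in which the jaws open and shut, and the axes are right-handed (so a half turn about z gives the same grasp; the last joint's range is limited). The gripper opens to 85 mm and grips with 20 to 120 N. Pads are 22 mm wide; open, the fingers measure 114 mm over their backs; the gripper's body (76 mm by 85 mm) begins 54 mm behind the grasp point. The pads swing forward as they close: fully open they stand 13 mm farther back than shut.
Start: joints at [-1.218, 0.241, 0.005, 1.335, 0, 1.571], TCP at [0.173, -0.469, 0.231] pointing down, gripper open.
Joint ranges: [-2.72, 2.72], [-1.05, 1.87], [-1.09, 1.28], [-1.99, 2.15], [-1.42, 1.44], [-3.14, 3.14]. Speed limits (rad/s): [2.79, 2.79, 3.14, 3.14, 3.14, 3.14].

### API

Orientations are given as a unit quaternion [x, y, z, w].
In Python, from workcell import bot gives the robot as it stands. The module is installed in compiled form; this text tells all that it offers.
- The arm moves only by the shell command python3 -m inch 'ROWS'. ROWS is JSON, a list of rows, each a list of 7 numbers: the shift along the tool's x, y, z scaled (see below), then the turn, a rotation vector about the tool's x, y, z scaled (see below), then the gripper command: -1 is fully open, 1 is shut, values between are in proportion. In form: [[x, y, z, wx, wy, wz, gripper], ...]. A call has exactly 8 rows; each row shifts and turns the commanded pose from where the row before left it, along the tool's axes as they then stand; what a row does not reach is not made up. The controller multiplies each number of a shift by 2.5 cm and each number of a turn by 180 degrees. A row lasts 1/10 s, in which the tool goes at most 50 mm and 8.59 degrees, less where a joint would pass 70% of its speed; a pose out of reach is approached as far as the arm can. A call with a number of a shift or a turn outside -1 to 1 is refused whole. A call with a gripper value outside its range is refused whole. The fingers move at their own pace and stop on an object; the grip force is fixed at half the most. Time passes only in rows, so rows that do not move let the fingers close, or fill a call up. It gives the time, the measured TCP pose, the force and the opening at its end, in the units of the state.
- bot.get_obs(): the state, without advancing time (a new reading comes with each control period).
- bot.camera(name): name is "side" or "top" or "wrist"; returns (picture, depth): 384x512x3 uint8, blue, green, red; 384x512 float32, m along the optical axis (not along the pixel's ray), 0 where there is no reading.
- bot.get_calibration(name): a dict with "vfov" (degrees; the focal length in pixels is half the picture's height over the tangent of half this angle, whatever the lens; pixels are square), "cx", "cy" (the principal point, pixels), "R" (3x3) and "t" (3): a world point X has camera coordinates R X + t. Camera axes: x right, y down, z forward; pixel columns grow to the right and rows downward; lengths in m; the calibration is good to about 2 mm. A picture is of the moment at which its call begins: read the wrist's pose just before it. get_calibration takes no time and is no camera call; for the wrist camera it gives the pose at the moment of the call.
- bot.job_done(): hands the job in, once; it reports no verdict.
The state is a dict: "clock": time; "joint_pos": joint angles; "joint_vel": joint speeds; "tau": joint torques, N m; "eef_pos": TCP position; "tool_rot": TCP orientation; "ft_force": force on the tool from outside, world axes, zero at the start; "ft_torque": the same for the moment, N m; "grip_width": finger opening in m.
Only numpy, scipy, OpenCV 4.12 (cv2) and the standard library are available. Lean on these libraries where they do the work, as an engineer would, in place of code of your own. Each camera call takes 0.05 s, during which the arm holds its last target.

## Working session

There is one attempt and no reset: what is moved stays moved. The work goes in short steps, Python scripts to look and compute and a shell command to move; the robot and the scene stay as the last step left them, time stands still between calls to the robot, and variables do not carry over. Pictures are saved under pics/ and viewed, and the job is handed in when it is done.

```bash
mkdir -p pics; ls; python3 - <<'E'
from workcell import bot
import cv2,numpy as np
for n in ("top","side","wrist"):
    c=bot.get_calibration(n); p,d=bot.camera(n)
    cv2.imwrite(f"pics/{n}0.png",p); np.savez(f"pics/{n}0.npz",p=p,d=d,R=c["R"],t=c["t"])
    print(n,c)
o=bot.get_obs();print({k:np.round(v,4) for k,v in o.items()},bot.pinch_z)
E
```

```text
pics
top {'vfov': 46.039664759389495, 'cx': 251.00033847608924, 'cy': 193.78503669672733, 'R': array([[-1.00658059e-01, -9.94921031e-01,  3.12008285e-04],
       [-9.73344442e-01,  9.84101484e-02, -2.07161867e-01],
       [ 2.06078993e-01, -2.11562030e-02, -9.78306631e-01]]), 't': array([0.0296197 , 0.42213522, 1.22085772])}
side {'vfov': 55.19186576817881, 'cx': 256.5796939692707, 'cy': 198.7450089518481, 'R': array([[-0.92901036, -0.36988275, -0.0112474 ],
       [-0.27368414,  0.70721683, -0.65187526],
       [ 0.24907176, -0.60252063, -0.7582428 ]]), 't': array([0.38390334, 0.14439164, 0.79430606])}
wrist {'vfov': 66.41332912444894, 'cx': 258.28560748506214, 'cy': 189.56358286363886, 'R': array([[ 0.34476197, -0.93868866, -0.00166665],
       [-0.89122186, -0.32788478,  0.31339299],
       [-0.29472492, -0.10656063, -0.94962206]]), 't': array([-0.49942641, -0.04085979,  0.38126696])}
{'clock': np.float64(0.15), 'joint_pos': array([-1.218 ,  0.2413,  0.004 ,  1.3352, -0.    ,  1.5708]), 'joint_vel': array([-0.0002, -0.0021,  0.0045,  0.0004,  0.0002,  0.002 ]), 'tau': array([ 0.00000e+00, -3.72634e+01,  2.52639e+01,  1.24000e-02,
        0.00000e+00,  0.00000e+00]), 'eef_pos': array([ 0.1726, -0.4687,  0.2306]), 'tool_rot': array([ 8.202e-01, -5.720e-01, -7.000e-04, -5.000e-04]), 'ft_force': array([ 0.5365, -0.3101, -0.0798]), 'ft_torque': array([ 0.0148,  0.0354, -0.0262]), 'grip_width': np.float64(0.0853)} 0.0187
```

View pics/top0.png

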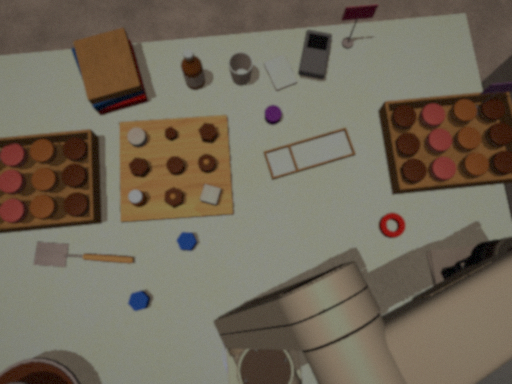

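View pics/side0.png

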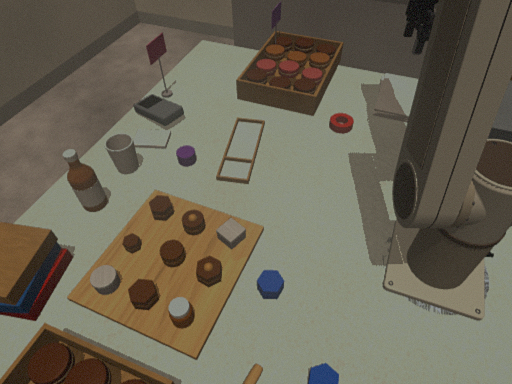

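View pics/wrist0.png

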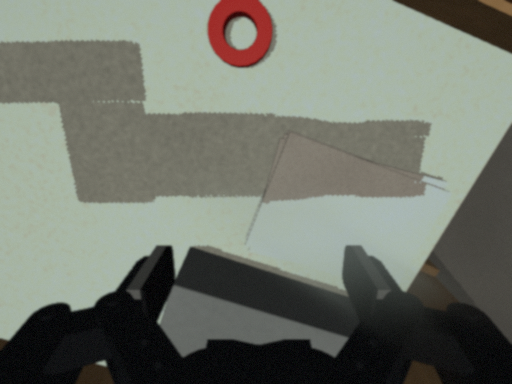

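```bash
python3 - <<'E'
import cv2
p=cv2.imread("pics/top0.png")
cv2.imwrite("pics/top0c.png",cv2.resize(p[105:230,110:240],None,fx=4.6,fy=4.6,interpolation=cv2.INTER_CUBIC))
cv2.imwrite("pics/top0t.png",cv2.resize(p[120:185,255:365],None,fx=7,fy=7,interpolation=cv2.INTER_CUBIC))
p=cv2.imread("pics/side0.png")
cv2.imwrite("pics/side0c.png",cv2.resize(p[180:350,65:275],None,fx=3.5,fy=3.5,interpolation=cv2.INTER_CUBIC))
E
```

```text
(no output)
```

View pics/top0c.png

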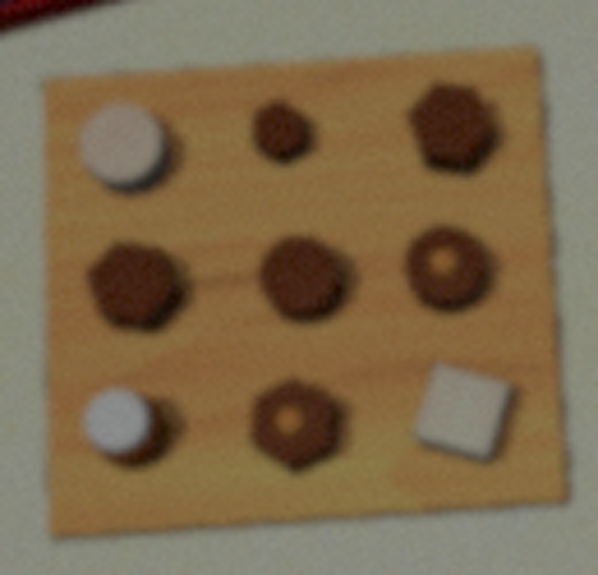

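View pics/top0t.png

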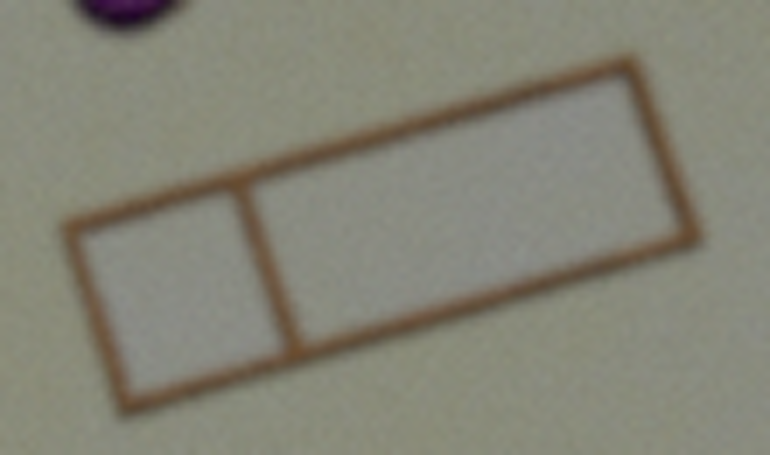

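View pics/side0c.png

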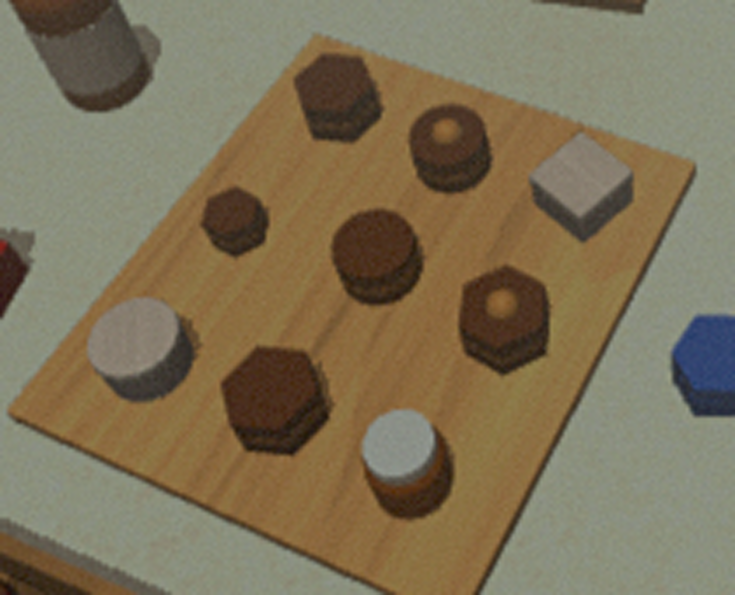

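Candidates in the top picture:

| Pixel | Object |
|---|---|
| (137,136) | round tin |
| (209,132) | plain large hex |
| (139,167) | plain large hex |
| (174,197) | nut hex |
| (171,133) | small hex, leave |
| (176,165) | round plain, leave |
| (208,163) | round nut, leave |
| (211,195) | square tin, leave |
| (136,197) | jar, leave |
| (187,241), (139,300) | blue hexes, leave |
| (273,114) | purple tin, leave |

Next I measure the candidates using depth.

```bash
cat > h.py <<'E'
import numpy as np,cv2
from scipy import ndimage
def world(p,d,vf,cx,cy,R,t):
    f=192/np.tan(np.radians(vf/2)); v,u=np.mgrid[:384,:512]
    X=np.stack([(u-cx)/f*d,(v-cy)/f*d,d],-1)
    W=(X-t)@R   # R^T (X-t)
    W[d==0]=np.nan
    return W
def pix(X,vf,cx,cy,R,t):
    f=192/np.tan(np.radians(vf/2)); c=np.asarray(X)@R.T+t
    return np.stack([cx+f*c[...,0]/c[...,2],cy+f*c[...,1]/c[...,2]],-1)
def ray(u,v,z,vf,cx,cy,R,t):
    f=192/np.tan(np.radians(vf/2)); r=R.T@np.array([(u-cx)/f,(v-cy)/f,1]); c=-R.T@t
    return c+r*(z-c[2])/r[2]
E
python3 - <<'E'
from workcell import bot
from h import *
for n in ("top","side"):
    z=np.load(f"pics/{n}0.npz"); c=bot.get_calibration(n)
    W=world(z["p"],z["d"].astype(float),**c)
    print(n)
    x,y,h=W[...,0],W[...,1],W[...,2]
    m=(h>0.036)&(h<0.08)&(x>.25)&(x<.75)&(y>-.1)&(y<.5)
    L,k=ndimage.label(m)
    for i in range(1,k+1):
        q=L==i
        if q.sum()<25: continue
        w=W[q]; vv,uu=np.where(q); print(q.sum(),uu.mean().round(),vv.mean().round(),w.mean(0).round(4),np.median(w[:,2]).round(4))
    # tray corners via top pixels
c=bot.get_calibration("top")
for a,b in ((66,228),(630,58),(700,240),(124,412),(242,185),(296,350)):
    print(ray(255+a/7-.43,120+b/7-.43,.014,**c).round(4))
print("nominal hex/tin rays top z=.049")
for a,b in ((125,145),(455,126),(135,285),(296,422)): print(ray(110+a/4.6-.4,105+b/4.6-.4,.049,**c).round(4))
E
```

```text
Traceback (most recent call last):
TypeError: world() got an unexpected keyword argument 'vfov'
```

```bash
sed -i 's/,vf,/,vfov,/; s/radians(vf/radians(vfov/' h.py
python3 - <<'E'
from workcell import bot
from h import *
for n in ("top","side"):
    z=np.load(f"pics/{n}0.npz"); c=bot.get_calibration(n)
    W=world(z["p"],z["d"].astype(float),**c)
    print(n)
    x,y,h=W[...,0],W[...,1],W[...,2]
    m=(h>0.036)&(h<0.08)&(x>.25)&(x<.75)&(y>-.1)&(y<.5)
    L,k=ndimage.label(m)
    for i in range(1,k+1):
        q=L==i
        if q.sum()<25: continue
        w=W[q]; vv,uu=np.where(q); print(q.sum(),uu.mean().round(),vv.mean().round(),w.mean(0).round(4),np.median(w[:,2]).round(4))
c=bot.get_calibration("top")
for a,b in ((66,228),(630,58),(700,240),(124,412),(242,185),(296,350)):
    print(ray(255+a/7-.43,120+b/7-.43,.014,**c).round(4))
print("nominal hex/tin rays top z=.049")
for a,b in ((125,145),(455,126),(135,285),(296,422)): print(ray(110+a/4.6-.4,105+b/4.6-.4,.049,**c).round(4))
E
```

```text
top
323 112.0 101.0 [0.732  0.3604 0.0585] 0.0584
259 208.0 131.0 [0.6167 0.0914 0.0491] 0.0497
109 171.0 132.0 [0.6275 0.1993 0.0423] 0.0421
260 137.0 136.0 [0.6239 0.296  0.0497] 0.05
1990 82.0 176.0 [0.5185 0.4502 0.0629] 0.0657
247 207.0 162.0 [0.5251 0.1021 0.0507] 0.0509
254 175.0 164.0 [0.5279 0.1914 0.0495] 0.0499
275 139.0 166.0 [0.5338 0.2951 0.0494] 0.0498
511 75.0 175.0 [0.5173 0.4647 0.0735] 0.0753
299 210.0 194.0 [0.4332 0.0999 0.0503] 0.0504
277 174.0 196.0 [0.436  0.2015 0.0506] 0.0509
219 137.0 197.0 [0.4418 0.3006 0.0629] 0.0668
side
351 160.0 205.0 [0.6158 0.0963 0.047 ] 0.0479
362 192.0 219.0 [0.5244 0.1078 0.0478] 0.0481
446 230.0 230.0 [0.4326 0.1044 0.0473] 0.0479
174 130.0 240.0 [0.6279 0.2022 0.04  ] 0.04
430 171.0 250.0 [0.527  0.1963 0.0471] 0.0478
1109 31.0 286.0 [0.7323 0.37   0.0596] 0.0606
505 208.0 268.0 [0.4354 0.2068 0.0481] 0.0483
528 103.0 277.0 [0.6222 0.3005 0.0472] 0.0479
574 142.0 292.0 [0.5329 0.2994 0.0473] 0.048
524 180.0 310.0 [0.44   0.3094 0.0595] 0.065
4269 71.0 361.0 [0.5642 0.4549 0.0645] 0.0653
95 133.0 381.0 [0.4492 0.4434 0.0631] 0.0632
[ 0.5494 -0.064   0.014 ]
[ 0.5999 -0.3092  0.014 ]
[ 0.5176 -0.3268  0.014 ]
[ 0.4683 -0.0794  0.014 ]
[ 0.5606 -0.1394  0.014 ]
[ 0.4874 -0.1532  0.014 ]
nominal hex/tin rays top z=.049
[0.623  0.2958 0.049 ]
[0.6147 0.0902 0.049 ]
[0.532  0.2941 0.049 ]
[0.4363 0.2013 0.049 ]
```

```bash
cat >> h.py <<'E'
from scipy.spatial.transform import Rotation as Ro
def state():
    from workcell import bot
    o=bot.get_obs(); R=Ro.from_quat(o["tool_rot"]).as_matrix(); return o,np.array(o["eef_pos"]),R
def go(target,yaw=None):
    """print shift in tool units (2.5cm) to target in present frame; and turn in units to yaw (deg, of tool x mod 180)"""
    o,p,R=state(); y0=np.degrees(np.arctan2(R[1,0],R[0,0]))
    print("t",o["clock"],"tcp",p.round(4),"yaw",y0.round(2),"tilt",np.degrees(np.arccos(-R[2,2])).round(2),"q",np.round(o["joint_pos"],2),"w",np.round(o["grip_width"],4))
    if yaw is not None:
        d=(yaw-y0+90)%180-90
        for dd in (d,d-180*np.sign(d)): print(" turn wz",round(-dd/180,4),"deg",round(dd,1))
        Rz=Ro.from_euler('z',d,degrees=True).as_matrix()@R
        print(" shift after 1st turn",((Rz.T@(np.array(target)-p))/.025).round(3))
    print(" shift now",((R.T@(np.array(target)-p))/.025).round(3))
E
python3 - <<'E'
from h import *
from workcell import bot
o,p,R=state(); c=bot.get_calibration("wrist"); C=-c["R"].T@c["t"]
print("cam in tool",R.T@(C-p),"axis in tool",R.T@c["R"][2], "top cam",-bot.get_calibration("top")["R"].T@bot.get_calibration("top")["t"],"side",-bot.get_calibration("side")["R"].T@bot.get_calibration("side")["t"])
go([.45,.2,.30],20)
E
```

```text
cam in tool [ 0.00042263 -0.08027052 -0.14357738] axis in tool [6.67719508e-05 3.13368229e-01 9.49631691e-01] top cam [0.1622713  0.01375559 1.28181428] side [0.19832867 0.51846881 0.7007201 ]
t 0.15 tcp [ 0.1726 -0.4687  0.2306] yaw -69.79 tilt 0.1 q [-1.22  0.24  0.    1.34 -0.    1.57] w 0.0853
 turn wz -0.4988 deg 89.8
 turn wz 0.5012 deg -90.2
 shift after 1st turn [ 19.571 -21.341  -2.812]
 shift now [-21.272 -19.656  -2.741]
```

```bash
python3 -m inch '[[0,0,-0.35,0,0,-0.047,-1],[0,0,-0.35,0,0,-0.047,-1],[0,0,-0.35,0,0,-0.047,-1],[0,0,-0.35,0,0,-0.047,-1],[0,0,-0.35,0,0,-0.047,-1],[0,0,-0.35,0,0,-0.047,-1],[0,0,-0.35,0,0,-0.047,-1],[0,0,-0.35,0,0,-0.047,-1]]'; python3 -c "
from h import *
go([.527,.18,.30])"
```

```text
clock: 0.95
eef_pos: [0.1727, -0.469, 0.3013]
tool_rot: [1.0, -0.015, -0.0, -0.0]
ft_force: [-0.3, -0.2, 0.4]
grip_width: 0.0857
t 0.95 tcp [ 0.1727 -0.469   0.3013] yaw -1.76 tilt 0.05 q [-1.22  0.22  0.16  1.51 -0.    0.38] w 0.0857
 shift now [ 13.37  -26.382   0.068]
```

```bash
python3 -m inch '[[1,-1,0,0,0,0,-1],[1,-1,0,0,0,0,-1],[1,-1,0,0,0,0,-1],[1,-1,0,0,0,0,-1],[1,-1,0,0,0,0,-1],[1,-1,0,0,0,0,-1],[1,-1,0,0,0,0,-1],[1,-1,0,0,0,0,-1]]'; python3 - <<'E'
from workcell import bot
from h import *
c=bot.get_calibration("wrist"); p,d=bot.camera("wrist")
cv2.imwrite("pics/w1.png",p); np.savez("pics/w1.npz",p=p,d=d,**c)
go([.527,.18,.30])
E
```

```text
clock: 1.75
eef_pos: [0.3807, -0.2755, 0.3011]
tool_rot: [1.0, -0.018, -0.0, -0.0]
ft_force: [-0.7, -0.7, 0.8]
grip_width: 0.0854
t 1.8 tcp [ 0.384  -0.2723  0.3009] yaw -1.83 tilt 0.23 q [-0.62  0.16  0.09  1.49  0.    0.98] w 0.0851
 shift now [  5.137 -18.267   0.109]
```

View pics/w1.png

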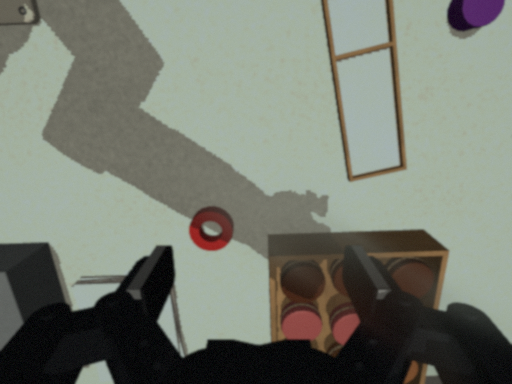

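```bash
python3 -m inch '[[0.8,-1,0,0,0,0,-1],[0.8,-1,0,0,0,0,-1],[0.8,-1,0,0,0,0,-1],[0.7,-1,0,0,0,0,-1],[0.7,-1,0,0,0,0,-1],[0.7,-1,0,0,0,0,-1],[0.5,-0.2,0,0,0,0,-1],[0,0,0,0,0,0,-1]]'; python3 - <<'E'
from workcell import bot
from h import *
c=bot.get_calibration("wrist"); p,d=bot.camera("wrist")
cv2.imwrite("pics/w2.png",p); np.savez("pics/w2.npz",p=p,d=d,**c)
go([.527,.18,.30])
E
```

```text
clock: 2.6
eef_pos: [0.5115, -0.1254, 0.3004]
tool_rot: [1.0, -0.017, -0.0, -0.0]
ft_force: [0.5, -0.7, -0.4]
grip_width: 0.0854
t 2.65 tcp [ 0.5106 -0.1261  0.3006] yaw -2.03 tilt 0.09 q [-0.24  0.28  0.23  1.53 -0.    1.36] w 0.0853
 shift now [  0.222 -12.258   0.023]
```

View pics/w2.png

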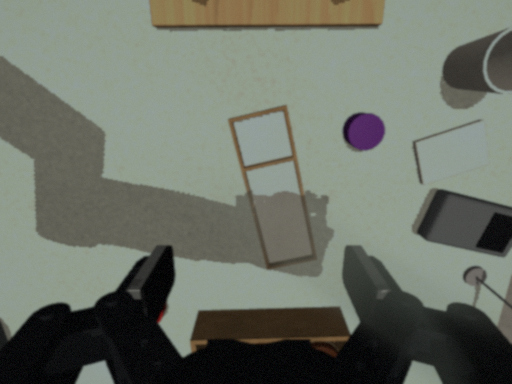

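Full tray visible: outer corners about (229,120), (286,106), (315,258), (268,268). I continue to the board, then measure the tray from this frame.

```bash
python3 -m inch '[[0,-1,0,0,0,0,-1],[0,-1,0,0,0,0,-1],[0,-1,0,0,0,0,-1],[0,-1,0,0,0,0,-1],[0,-1,0,0,0,0,-1],[0,-1,0,0,0,0,-1],[0,-1,0,0,0,0,-1],[0,-1,0,0,0,0,-1]]';python3 -m inch '[[0,-1,0,0,0,0,-1],[0,-1,0,0,0,0,-1],[0.2,-1,0,0,0,0,-1],[0,-1,0,0,0,0,-1],[0,-0.2,0,0,0,0,-1],[0,0,0,0,0,0,-1],[0,0,0,0,0,0,-1],[0,0,0,0,0,0,-1]]'; python3 - <<'E'
from workcell import bot
from h import *
c=bot.get_calibration("wrist"); p,d=bot.camera("wrist")
cv2.imwrite("pics/w3.png",p); np.savez("pics/w3.npz",p=p,d=d,**c)
go([.527,.18,.30])
z=np.load("pics/w2.npz")
cv2.imwrite("pics/w2c.png",cv2.resize(z["p"][95:280,215:330],None,fx=3.2,fy=3.2,interpolation=cv2.INTER_CUBIC))
cv2.imwrite("pics/w3c.png",p)
E
```

```text
clock: 3.45
eef_pos: [0.5173, 0.0731, 0.3014]
tool_rot: [1.0, -0.019, -0.0, 0.0]
ft_force: [0.2, -0.5, 0.1]
grip_width: 0.0856
clock: 4.25
eef_pos: [0.5267, 0.1769, 0.3015]
tool_rot: [1.0, -0.019, 0.0, 0.0]
ft_force: [-0.5, 0.1, -0.1]
grip_width: 0.0855
t 4.3 tcp [0.5268 0.177  0.3015] yaw -2.2 tilt 0.01 q [ 0.32  0.34  0.32  1.55 -0.    1.93] w 0.0852
 shift now [ 0.003 -0.121  0.062]
```

View pics/w3.png

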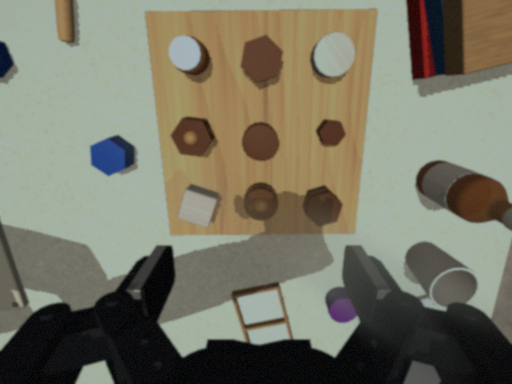

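View pics/w2c.png

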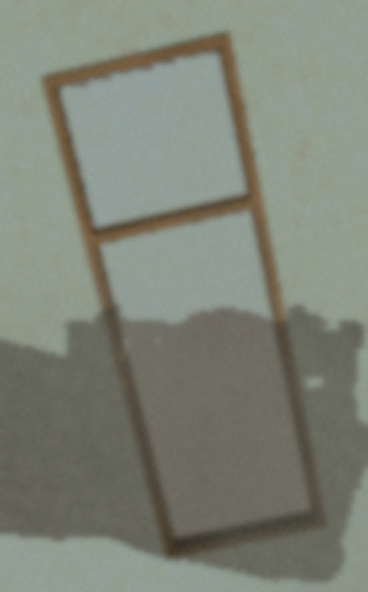

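```bash
cat > seg.py <<'E'
from h import *
from workcell import bot
def load(f):
    z=np.load(f); c={k:(z[k] if z[k].ndim else float(z[k])) for k in ("vfov","cx","cy","R","t")}
    return z["p"],z["d"].astype(float),c
def blobs(f,zlo=.040,zhi=.056,box=(.3,.75,0,.4),minn=80):
    p,d,c=load(f); W=world(p,d,**c); x,y,h=np.moveaxis(W,-1,0)
    m=(h>zlo)&(h<zhi)&(x>box[0])&(x<box[1])&(y>box[2])&(y<box[3])
    m=ndimage.binary_fill_holes(m) 
    L,k=ndimage.label(m)
    for i in range(1,k+1):
        q=L==i
        if q.sum()<minn: continue
        vv,uu=np.where(q); hh=np.nanmedian(h[q])
        cs,_=cv2.findContours(cv2.resize(q.astype(np.uint8)*255,None,fx=4,fy=4,interpolation=cv2.INTER_LINEAR)//128,cv2.RETR_EXTERNAL,cv2.CHAIN_APPROX_NONE)
        ct=max(cs,key=len)[:,0].astype(float); ct=(ct+.5)/4-.5
        B=np.array([ray(a,b,hh,**c)[:2] for a,b in ct]).astype(np.float32)
        M=cv2.moments((B*1e4).astype(np.int32)); cen=np.array([M["m10"],M["m01"]])/M["m00"]/1e4; area=M["m00"]/1e8
        r=B-cen; th=np.arctan2(r[:,1],r[:,0]); rr=np.hypot(*r.T)
        g=np.linspace(-np.pi,np.pi,720,endpoint=False); o=np.argsort(th); R_=np.interp(g,th[o],rr[o],period=2*np.pi)
        F=lambda n:(R_*np.exp(-1j*n*g)).mean()
        a6=F(6); a4=F(4)
        flat=(np.degrees(-np.angle(a6))/6+30)%60  # direction of flat normals
        sq=(np.degrees(-np.angle(a4))/4+45)%90
        # r = 2|a|cos(6g+arg a): max (corner) at g=-arg/6
        print(q.sum(),"px",uu.mean().round(),vv.mean().round(),"h",hh.round(4),"cen",cen.round(4),"deq",round(2e3*(area/np.pi)**.5,1),"a6",round(abs(a6)*2e3,2),"flat",flat.round(1),"a4",round(abs(a4)*2e3,2),sq.round(1))
E
python3 - <<'E'
from seg import *
blobs("pics/w3.npz")
print("side");
import os
for n in("top","side"):
    z=dict(np.load(f"pics/{n}0.npz")); z.update(bot.get_calibration(n)); np.savez(f"pics/{n}0b.npz",**z); print(n); blobs(f"pics/{n}0b.npz",.044,.056)
p,d,c=load("pics/w2.npz")
W=world(p,d,**c); h=W[...,2]
print("tray corners w2")
P=[]
for a,b in ((44,77),(228,33),(325,524),(170,556),(93,236),(252,200)):
    P.append(ray(215+a/3.2-.34,95+b/3.2-.34,.014,**c)[:2]); print(P[-1].round(4))
P=np.array(P); print("centre",P[:4].mean(0), "len",np.linalg.norm(P[0]-P[3]),np.linalg.norm(P[1]-P[2]),"wid",np.linalg.norm(P[0]-P[1]),np.linalg.norm(P[2]-P[3]))
print("counter h",np.nanmedian(h[30:90,40:140]),"floor",np.nanmedian(h[125:155,250:280]))
v=(P[0]+P[1]-P[2]-P[3]); print("yaw of tray y",np.degrees(np.arctan2(v[1],v[0])))
E
```

```text
376 px 432.0 23.0 h 0.0481 cen [0.7418 0.3271] deq 24.2 a6 3.02 flat 17.7 a4 4.78 62.1
1501 px 334.0 54.0 h 0.0498 cen [0.6244 0.2974] deq 51.2 a6 0.04 flat 34.4 a4 0.01 23.6
1432 px 261.0 58.0 h 0.0499 cen [0.5352 0.2966] deq 50.2 a6 1.42 flat 45.2 a4 0.08 7.9
229 px 198.0 59.0 h 0.0511 cen [0.4572 0.2984] deq 19.4 a6 0.27 flat 55.8 a4 0.91 60.0
1172 px 191.0 137.0 h 0.0501 cen [0.4382 0.2039] deq 51.2 a6 1.42 flat 20.8 a4 0.25 63.0
491 px 332.0 133.0 h 0.042 cen [0.6283 0.2007] deq 33.5 a6 1.05 flat 21.9 a4 0.07 85.5
1072 px 260.0 142.0 h 0.0499 cen [0.5296 0.1936] deq 49.4 a6 0.11 flat 25.0 a4 0.09 35.5
912 px 261.0 203.0 h 0.0499 cen [0.5272 0.1051] deq 50.4 a6 0.06 flat 21.4 a4 0.1 81.6
1061 px 197.0 207.0 h 0.0498 cen [0.4349 0.1023] deq 54.7 a6 0.28 flat 10.0 a4 3.68 68.2
968 px 323.0 208.0 h 0.0498 cen [0.6176 0.094 ] deq 52.4 a6 1.43 flat 45.4 a4 0.39 54.0
side
top
241 px 208.0 131.0 h 0.0499 cen [0.6181 0.0915] deq 50.8 a6 1.19 flat 43.7 a4 0.35 10.1
253 px 137.0 136.0 h 0.05 cen [0.6245 0.2961] deq 51.9 a6 0.12 flat 22.0 a4 0.03 24.0
234 px 207.0 162.0 h 0.051 cen [0.5259 
[... 827 characters left out ...]
.3 a4 0.28 17.2
194 px 39.0 281.0 h 0.0499 cen [0.7346 0.3518] deq 31.6 a6 5.86 flat 17.0 a4 8.02 61.3
477 px 103.0 276.0 h 0.0481 cen [0.624  0.2991] deq 51.5 a6 0.08 flat 2.1 a4 0.14 6.7
518 px 141.0 291.0 h 0.0481 cen [0.5344 0.2979] deq 51.4 a6 1.34 flat 44.4 a4 0.24 39.3
123 px 182.0 316.0 h 0.0499 cen [0.4346 0.3145] deq 22.4 a6 0.65 flat 44.5 a4 1.34 50.8
tray corners w2
[ 0.4701 -0.0791]
[ 0.5524 -0.0631]
[ 0.6017 -0.3118]
[ 0.5202 -0.3283]
[ 0.4883 -0.1529]
[ 0.5631 -0.1382]
centre [ 0.53608744 -0.1955866 ] len 0.25417503111234757 0.2535319055688046 wid 0.08380918604447722 0.08312175307434068
counter h 0.0008744887144412862 floor 0.005236727209642014
yaw of tray y 101.29680884932613
```

```bash
python3 - <<'E'
from seg import *
p,d,c=load("pics/w3.npz")
q=cv2.resize(p[25:240,140:380],None,fx=3.3,fy=2.7*3.3/2.7*.84,interpolation=cv2.INTER_CUBIC)
S=(3.3,2.772)
for cen,f in (((.535,.297),45),((.4375,.204),20.8),((.6177,.094),45)):
    H=np.array([[cen[0]+.0277*np.cos(np.radians(f+30+60*k)),cen[1]+.0277*np.sin(np.radians(f+30+60*k)),.049] for k in range(6)])
    uv=pix(H,**c); uv=((uv-[140,25]+.5)*S).astype(int); cv2.polylines(q,[uv.reshape(-1,1,2).astype(np.int32)],True,(0,255,0),1)
H=np.array([[.6244+.026*np.cos(a),.2974+.026*np.sin(a),.049] for a in np.linspace(0,6.28,40)])
uv=((pix(H,**c)-[140,25]+.5)*S).astype(np.int32); cv2.polylines(q,[uv.reshape(-1,1,2)],True,(0,255,0),1)
cv2.imwrite("pics/w3d.png",q)
E
```

```text
(no output)
```

View pics/w3d.png

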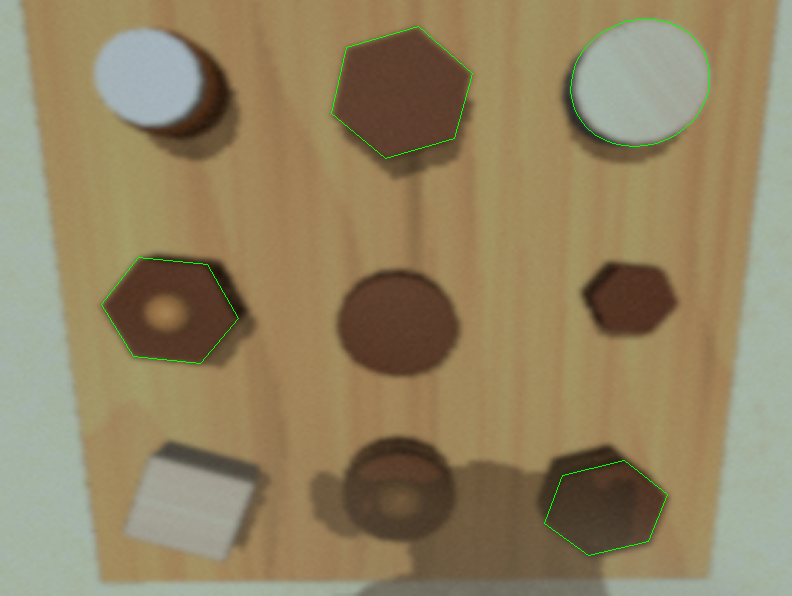

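```bash
python3 -c "
from h import *
go([.437,.2035,.09],20.8)"
```

```text
t 4.3 tcp [0.5268 0.177  0.3015] yaw -2.2 tilt 0.01 q [ 0.32  0.34  0.32  1.55 -0.    1.93] w 0.0852
 turn wz -0.1278 deg 23.0
 turn wz 0.8722 deg -157.0
 shift after 1st turn [-2.983 -2.269  8.461]
 shift now [-3.632 -0.924  8.461]
```

```bash
python3 -m inch '[[0,0,0,0,0,-0.043,-0.53],[0,0,0,0,0,-0.043,-0.53],[0,0,0,0,0,-0.042,-0.53],[-1,-0.8,1,0,0,0,-0.53],[-1,-0.8,1,0,0,0,-0.53],[-1,-0.67,1,0,0,0,-0.53],[0,0,1,0,0,0,-0.53],[0,0,1,0,0,0,-0.53]]'
python3 -m inch '[[0,0,1,0,0,0,-0.53],[0,0,1,0,0,0,-0.53],[0,0,1,0,0,0,-0.53],[0,0,0.4,0,0,0,-0.53],[0,0,0,0,0,0,-0.53],[0,0,0,0,0,0,-0.53],[0,0,0,0,0,0,-0.53],[0,0,0,0,0,0,-0.53]]'
python3 - <<'E'
from h import *
from workcell import bot
c=bot.get_calibration("wrist"); p,d=bot.camera("wrist")
cv2.imwrite("pics/w4.png",p)
go([.437,.2035,.022],20.8)
E
```

```text
clock: 5.1
eef_pos: [0.4358, 0.204, 0.176]
tool_rot: [0.983, 0.182, 0.001, -0.0]
ft_force: [0.2, 1.1, -0.1]
grip_width: 0.0651
clock: 5.9
eef_pos: [0.4374, 0.2048, 0.0926]
tool_rot: [0.983, 0.182, 0.001, -0.0]
ft_force: [-0.0, -1.2, 0.1]
grip_width: 0.0653
t 5.95 tcp [0.4372 0.2048 0.0924] yaw 20.93 tilt 0.12 q [ 0.44  0.32 -0.28  0.97 -0.    1.64] w 0.0651
 turn wz 0.0007 deg -0.1
 turn wz -0.9993 deg 179.9
 shift after 1st turn [-0.034  0.044  2.815]
 shift now [-0.034  0.044  2.815]
```

View pics/w4.png

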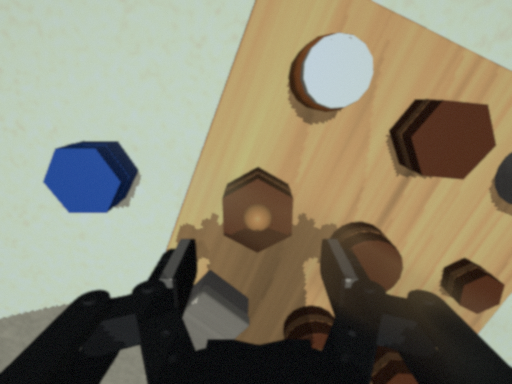

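```bash
python3 -m inch '[[0,0.05,0.8,0,0,0,-0.53],[0,0,0.8,0,0,0,-0.53],[0,0,0.8,0,0,0,-0.53],[0,0,0.41,0,0,0,-0.53],[0,0,0,0,0,0,-0.53],[0,0,0,0,0,0,-0.53],[0,0,0,0,0,0,0.5],[0,0,0,0,0,0,0.5]]'
python3 -m inch '[[0,0,0,0,0,0,0.5],[0,0,0,0,0,0,0.5],[0,0,0,0,0,0,0.5],[0,0,0,0,0,0,0.5],[0,0,0,0,0,0,0.5],[0,0,-0.5,0,0,0,0.5],[0,0,-0.5,0,0,0,0.5],[0,0,-0.5,0,0,0,0.5]]'
python3 - <<'E'
from h import *
from workcell import bot
p,d=bot.camera("wrist")
cv2.imwrite("pics/w5.png",p)
p,d=bot.camera("side")
cv2.imwrite("pics/s5.png",cv2.resize(p[170:330,90:300],None,fx=3.5,fy=3.5))
go([.5428,-.2323,.15],41.4)
E
```

```text
clock: 6.75
eef_pos: [0.4382, 0.2039, 0.0225]
tool_rot: [0.983, 0.182, 0.002, -0.0]
ft_force: [0.5, -0.2, -1.4]
grip_width: 0.0471
clock: 7.55
eef_pos: [0.4365, 0.2031, 0.0588]
tool_rot: [0.983, 0.182, -0.0, 0.0]
ft_force: [0.2, -0.0, -0.9]
grip_width: 0.047
t 7.65 tcp [0.4381 0.2038 0.06  ] yaw 20.93 tilt 0.19 q [ 0.44  0.35 -0.32  0.89 -0.    1.64] w 0.047
 turn wz -0.1137 deg 20.5
 turn wz 0.8863 deg -159.5
 shift after 1st turn [-8.382 15.854 -3.629]
 shift now [-2.307 17.788 -3.61 ]
```

View pics/w5.png

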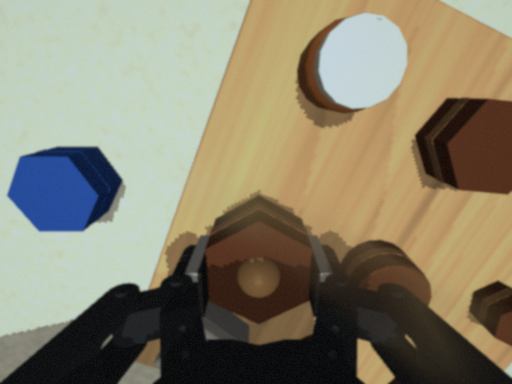

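View pics/s5.png

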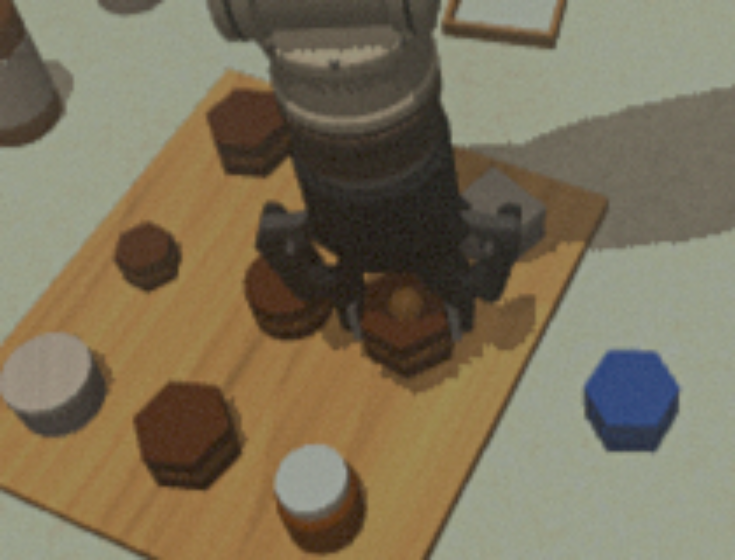

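```bash
python3 -m inch '[[0,0,-0.9,0,0,-0.038,0.5],[0,0,-0.9,0,0,-0.038,0.5],[0,0,-0.9,0,0,-0.038,0.5],[0,0,-0.9,0,0,0,0.5],[-0.53,1,0,0,0,0,0.5],[-0.53,1,0,0,0,0,0.5],[-0.53,1,0,0,0,0,0.5],[-0.53,1,0,0,0,0,0.5]]'
python3 -m inch '[[-0.53,1,0,0,0,0,0.5],[-0.53,1,0,0,0,0,0.5],[-0.53,1,0,0,0,0,0.5],[-0.53,1,0,0,0,0,0.5],[-0.53,1,0,0,0,0,0.5],[-0.53,1,0,0,0,0,0.5],[-0.53,1,0,0,0,0,0.5],[-0.53,1,0,0,0,0,0.5]]'
python3 -m inch '[[-0.53,1,0,0,0,0,0.5],[-0.53,1,0,0,0,0,0.5],[-0.53,1,0,0,0,0,0.5],[-0.43,0.85,0,0,0,0,0.5],[0,0,0,0,0,0,0.5],[0,0,0,0,0,0,0.5],[0,0,0,0,0,0,0.5],[0,0,0,0,0,0,0.5]]'
python3 - <<'E'
from h import *
from workcell import bot
c=bot.get_calibration("wrist"); p,d=bot.camera("wrist")
cv2.imwrite("pics/w6.png",p); np.savez("pics/w6.npz",p=p,d=d,**c)
go([.5428,-.2323,.011],41.4)
E
```

```text
clock: 8.45
eef_pos: [0.463, 0.0922, 0.1478]
tool_rot: [0.935, 0.354, -0.001, -0.0]
ft_force: [0.2, 1.0, -1.2]
grip_width: 0.0473
clock: 9.25
eef_pos: [0.516, -0.1279, 0.1475]
tool_rot: [0.935, 0.354, -0.001, -0.0]
ft_force: [0.6, 0.7, -0.7]
grip_width: 0.0471
clock: 10.05
eef_pos: [0.5419, -0.2314, 0.1484]
tool_rot: [0.935, 0.354, -0.0, -0.0]
ft_force: [0.6, 0.8, -1.3]
grip_width: 0.047
t 10.1 tcp [ 0.5421 -0.2314  0.1485] yaw 41.53 tilt 0.03 q [-0.4   0.46  0.11  1.22  0.    0.44] w 0.0471
 turn wz 0.0007 deg -0.1
 turn wz -0.9993 deg 179.9
 shift after 1st turn [-1.0e-03  4.9e-02  5.5e+00]
 shift now [-1.0e-03  4.9e-02  5.5e+00]
```

View pics/w6.png

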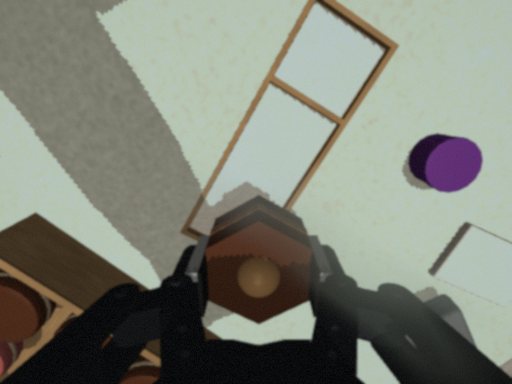

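```bash
python3 - <<'E'
from seg import *
p,d,c=load("pics/w6.npz")
T=np.array([.5355,-.1955]); a=np.radians(101.4); u=np.array([np.cos(a),np.sin(a)]); v=np.array([u[1],-u[0]])
q=p.copy()
q=cv2.resize(q[0:250,170:420],None,fx=2.4,fy=2.4,interpolation=cv2.INTER_CUBIC)
def L(pts,z=.014):
    W=np.array([[*(T+x*v+y*u),z] for x,y in pts]); uv=((pix(W,**c)-[170,0]+.5)*2.4).astype(np.int32); cv2.polylines(q,[uv.reshape(-1,1,2)],True,(0,255,0),1)
L([(-.043,-.1275),(.043,-.1275),(.043,.1275),(-.043,.1275)]); L([(-.038,-.1225),(.038,-.1225),(.038,.0475),(-.038,.0475)]); L([(-.038,.0525),(.038,.0525),(.038,.1225),(-.038,.1225)])
cv2.imwrite("pics/w6d.png",q)
E
```

```text
(no output)
```

View pics/w6d.png

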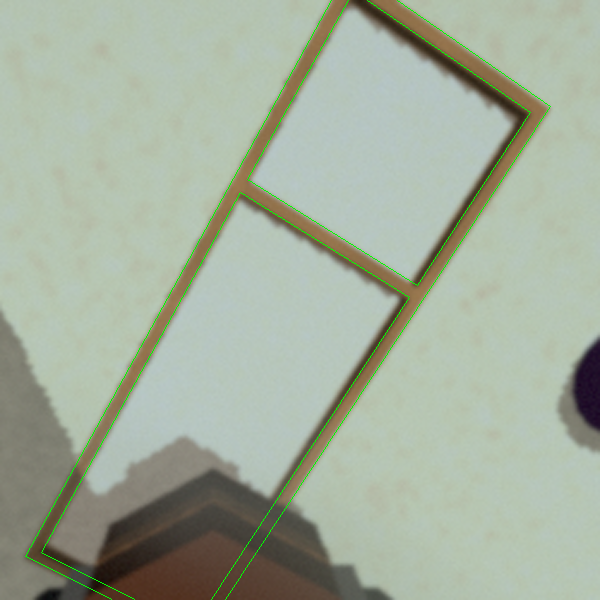

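```bash
python3 -m inch '[[0,0.05,1,0,0,0,0.5],[0,0,1,0,0,0,0.5],[0,0,1,0,0,0,0.5],[0,0,1,0,0,0,0.5],[0,0,0.6,0,0,0,0.5],[0,0,0.3,0,0,0,0.5],[0,0,0.2,0,0,0,0.5],[0,0,0.2,0,0,0,0.5]]'; python3 -c "
from h import *
go([.5428,-.2323,.011],41.4)
print(state()[0]['ft_force'])"
```

```text
clock: 10.9
eef_pos: [0.5438, -0.2334, 0.0167]
tool_rot: [0.935, 0.354, 0.001, 0.001]
ft_force: [0.2, 0.6, -0.8]
grip_width: 0.0468
t 10.9 tcp [ 0.5438 -0.2334  0.0167] yaw 41.48 tilt 0.1 q [-0.41  0.59 -0.06  0.92  0.    0.44] w 0.0468
 turn wz 0.0005 deg -0.1
 turn wz -0.9995 deg 179.9
 shift after 1st turn [-0.002 -0.06   0.227]
 shift now [-0.002 -0.06   0.227]
[ 0.22700055  0.56630859 -0.77878909]
```

```bash
python3 -m inch '[[0,-0.03,0.1,0,0,0,0.5],[0,0,0.05,0,0,0,0.5],[0,0,0,0,0,0,0.5],[0,0,0,0,0,0,-0.46],[0,0,0,0,0,0,-0.46],[0,0,0,0,0,0,-0.46],[0,0,0,0,0,0,-0.46],[0,0,0,0,0,0,-0.46]]'; python3 -c "
from h import *
go([.5428,-.2323,.10],41.4)
print(state()[0]['ft_force'])"
```

```text
clock: 11.7
eef_pos: [0.5426, -0.2329, 0.0124]
tool_rot: [0.935, 0.354, 0.0, 0.0]
ft_force: [0.3, 0.5, 0.2]
grip_width: 0.0622
t 11.7 tcp [ 0.5426 -0.2329  0.0124] yaw 41.45 tilt 0.01 q [-0.41  0.59 -0.06  0.91  0.    0.44] w 0.0622
 turn wz 0.0003 deg -0.0
 turn wz -0.9997 deg 180.0
 shift after 1st turn [ 0.021 -0.011 -3.503]
 shift now [ 0.021 -0.011 -3.503]
[0.2737953  0.49251368 0.15859664]
```

```bash
python3 -m inch '[[0,0,-0.6,0,0,0,-0.46],[0,0,-1,0,0,0,-0.46],[0,0,-1,0,0,0,-0.46],[0,0,-1,0,0,0,-0.46],[0,0,-1,0,0,-0.01,-0.46],[0,0,-0.7,0,0,-0.01,-0.46],[0,0,0,0,0,0,-0.46],[0,0,0,0,0,0,-0.46]]'; python3 - <<'E'
from h import *
from workcell import bot
c=bot.get_calibration("wrist"); p,d=bot.camera("wrist")
cv2.imwrite("pics/w7.png",p); np.savez("pics/w7.npz",p=p,d=d,**c)
go([.6177,.0935,.09],45)
E
```

```text
clock: 12.5
eef_pos: [0.5425, -0.2328, 0.1446]
tool_rot: [0.924, 0.383, 0.0, 0.0]
ft_force: [-0.2, -1.2, -0.1]
grip_width: 0.0622
t 12.55 tcp [ 0.5419 -0.2325  0.1437] yaw 45.02 tilt 0.1 q [-0.41  0.47  0.1   1.21  0.    0.38] w 0.062
 turn wz 0.0001 deg -0.0
 turn wz -0.9999 deg 180.0
 shift after 1st turn [11.367 -7.074  2.15 ]
 shift now [11.369 -7.07   2.15 ]
```

View pics/w7.png

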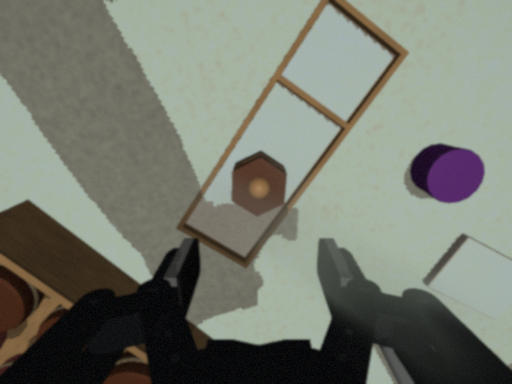

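```bash
python3 - <<'E'
from seg import *
blobs("pics/w7.npz",.028,.046,(.45,.65,-.35,-.05))
T=np.array([.5355,-.1955]); a=np.radians(101.4); u=np.array([np.cos(a),np.sin(a)])
print(T-.0375*u, T+.0125*u, T-.0875*u, T+.0875*u)
E
python3 -m inch '[[1,-0.64,0.1,0,0,0,-0.46],[1,-0.64,0.1,0,0,0,-0.46],[1,-0.64,0.1,0,0,0,-0.46],[1,-0.64,0.1,0,0,0,-0.46],[1,-0.64,0.1,0,0,0,-0.46],[1,-0.64,0.1,0,0,0,-0.46],[1,-0.64,0.1,0,0,0,-0.46],[1,-0.64,0.1,0,0,0,-0.46]]'
python3 -m inch '[[1,-0.64,0.1,0,0,0,-0.46],[1,-0.64,0.1,0,0,0,-0.46],[1,-0.64,0.1,0,0,0,-0.46],[0.37,-0.03,0.1,0,0,0,-0.46],[0,0,0.2,0,0,0,-0.46],[0,0,0.2,0,0,0,-0.46],[0,0,0,0,0,0,-0.46],[0,0,0,0,0,0,-0.46]]'
python3 - <<'E'
from seg import *
go([.6177,.0935,.022],45)
c=bot.get_calibration("wrist"); p,d=bot.camera("wrist")
cv2.imwrite("pics/w8.png",p); np.savez("pics/w8.npz",p=p,d=d,**c)
blobs("pics/w8.npz")
E
```

```text
805 px 443.0 163.0 h 0.0345 cen [ 0.6425 -0.1033] deq 28.3 a6 0.26 flat 53.1 a4 1.76 45.3
2521 px 259.0 185.0 h 0.0391 cen [ 0.5416 -0.2321] deq 51.4 a6 1.39 flat 41.5 a4 0.18 41.1
[ 0.54291215 -0.23226017] [ 0.53302928 -0.18324661] [ 0.55279502 -0.28127373] [ 0.51820498 -0.10972627]
clock: 13.35
eef_pos: [0.5922, 0.0004, 0.1226]
tool_rot: [0.924, 0.383, -0.002, -0.001]
ft_force: [0.1, 0.4, 0.5]
grip_width: 0.0623
clock: 14.15
eef_pos: [0.6178, 0.0919, 0.1044]
tool_rot: [0.924, 0.382, -0.001, -0.0]
ft_force: [-0.8, -0.5, 1.0]
grip_width: 0.0626
t 14.15 tcp [0.6178 0.0919 0.1044] yaw 44.95 tilt 0.07 q [ 0.15  0.56  0.15  1.16 -0.    0.93] w 0.0626
 turn wz -0.0003 deg 0.1
 turn wz 0.9997 deg -179.9
 shift after 1st turn [ 0.046 -0.046  3.296]
 shift now [ 0.046 -0.046  3.296]
3407 px 58.0 20.0 h 0.0497 cen [0.4469 0.0931] deq 36.9 a6 0.29 flat 11.3 a4 1.26 89.7
2917 px 274.0 19.0 h 0.0498 cen [0.5379 0.1843] deq 34.0 a6 0.38 flat 44.5 a4 0.96 1.0
1368 px 491.0 15.0 h 0.0494 cen [0.6282 0.2772] deq 23.2 a6 0.69 flat 49.5 a4 1.1 60.3
4770 px 174.0 104.0 h 0.05 cen [0.5277 0.1041] deq 49.4 a6 0.01 flat 3.4 a4 0.04 21.3
2043 px 383.0 108.0 h 0.0419 cen [0.6281 0.2006] deq 33.8 a6 0.98 flat 22.0 a4 0.1 63.3
3750 px 260.0 206.0 h 0.0499 cen [0.6175 0.0933] deq 51.7 a6 1.43 flat 45.7 a4 0.25 47.7
```

View pics/w8.png

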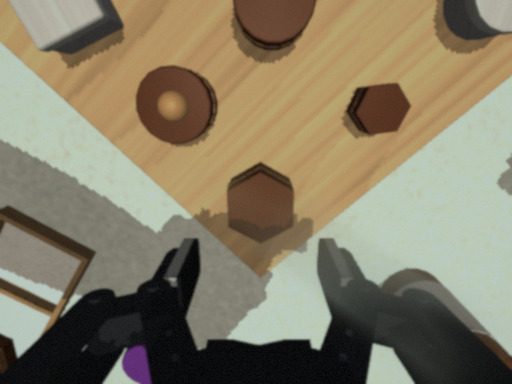

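```bash
python3 -m inch '[[0.04,-0.04,0.9,0,0,0,-0.46],[0,0,0.9,0,0,0,-0.46],[0,0,0.9,0,0,0,-0.46],[0,0,0.55,0,0,0,-0.46],[0,0,0,0,0,0,-0.46],[0,0,0,0,0,0,-0.46],[0,0,0,0,0,0,0.5],[0,0,0,0,0,0,0.5]]'
python3 -m inch '[[0,0,0,0,0,0,0.5],[0,0,0,0,0,0,0.5],[0,0,0,0,0,0,0.5],[0,0,0,0,0,0,0.5],[0,0,-0.5,0,0,0,0.5],[0,0,-0.5,0,0,0,0.5],[0,0,-0.5,0,0,0,0.5],[0,0,-0.5,0,0,0,0.5]]'
python3 -m inch '[[0,0,-1,0,0,0.01,0.5],[0,0,-1,0,0,0.01,0.5],[0,0,-1,0,0,0,0.5],[0,0,-0.3,0,0,0,0.5],[0,0,0,0,0,0,0.5],[0,0,0,0,0,0,0.5],[0,0,0,0,0,0,0.5],[0,0,0,0,0,0,0.5]]'
python3 - <<'E'
from seg import *
go([.533,-.183,.15],41.4)
c=bot.get_calibration("wrist"); p,d=bot.camera("wrist")
cv2.imwrite("pics/w9.png",p); np.savez("pics/w9.npz",p=p,d=d,**c)
E
```

```text
clock: 15.0
eef_pos: [0.6198, 0.0948, 0.0256]
tool_rot: [0.924, 0.383, 0.002, 0.0]
ft_force: [-0.3, 0.0, -2.0]
grip_width: 0.0468
clock: 15.8
eef_pos: [0.6184, 0.0947, 0.0749]
tool_rot: [0.924, 0.383, 0.0, 0.0]
ft_force: [0.2, 0.5, -1.1]
grip_width: 0.0466
clock: 16.6
eef_pos: [0.6174, 0.0945, 0.1544]
tool_rot: [0.935, 0.354, -0.001, -0.0]
ft_force: [0.2, 0.3, -0.5]
grip_width: 0.0469
t 16.6 tcp [0.6174 0.0945 0.1544] yaw 41.45 tilt 0.17 q [0.15 0.53 0.23 1.28 0.   1.  ] w 0.0469
 turn wz 0.0003 deg -0.1
 turn wz -0.9997 deg 179.9
 shift after 1st turn [-9.872  6.096  0.191]
 shift now [-9.878  6.087  0.191]
```

View pics/w9.png

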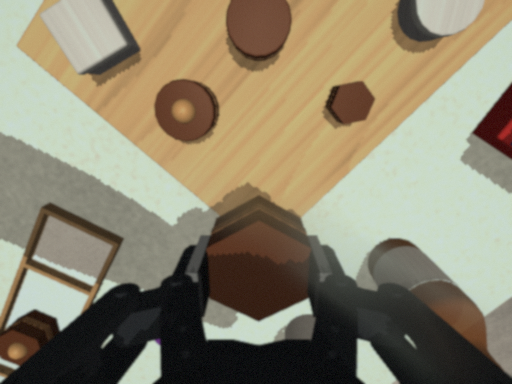

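```bash
python3 -m inch '[[-1,0.62,0,0,0,0,0.5],[-1,0.62,0,0,0,0,0.5],[-1,0.62,0,0,0,0,0.5],[-1,0.62,0,0,0,0,0.5],[-1,0.62,0,0,0,0,0.5],[-1,0.62,0,0,0,0,0.5],[-1,0.62,0,0,0,0,0.5],[-1,0.62,0,0,0,0,0.5]]'
python3 -m inch '[[-1,0.62,0,0,0,0,0.5],[-0.88,0.5,0,0,0,0,0.5],[0,0,0.5,0,0,0,0.5],[0,0,0.5,0,0,0,0.5],[0,0,0.5,0,0,0,0.5],[0,0,0,0,0,0,0.5],[0,0,0,0,0,0,0.5],[0,0,0,0,0,0,0.5]]'
python3 - <<'E'
from seg import *
go([.532,-.183,.013],41.4)
c=bot.get_calibration("wrist"); p,d=bot.camera("wrist")
cv2.imwrite("pics/w10.png",p); np.savez("pics/w10.npz",p=p,d=d,**c)
blobs("pics/w10.npz",.028,.046,(.45,.65,-.35,-.05))
E
```

```text
clock: 17.45
eef_pos: [0.5498, -0.1317, 0.1555]
tool_rot: [0.935, 0.354, -0.0, -0.0]
ft_force: [0.6, -0.4, -1.1]
grip_width: 0.0467
clock: 18.25
eef_pos: [0.5343, -0.1822, 0.1188]
tool_rot: [0.935, 0.354, 0.0, 0.0]
ft_force: [-0.2, 0.3, -0.4]
grip_width: 0.0469
t 18.25 tcp [ 0.5343 -0.1822  0.1188] yaw 41.52 tilt 0.04 q [-0.33  0.44 -0.02  1.12  0.    0.52] w 0.0469
 turn wz 0.0007 deg -0.1
 turn wz -0.9993 deg 179.9
 shift after 1st turn [-0.092 -0.041  4.234]
 shift now [-0.092 -0.041  4.234]
883 px 419.0 208.0 h 0.0346 cen [ 0.6422 -0.1022] deq 28.8 a6 0.08 flat 4.9 a4 1.5 44.6
224 px 208.0 226.0 h 0.0383 cen [ 0.5194 -0.2305] deq 14.4 a6 1.09 flat 55.7 a4 1.24 39.6
```

View pics/w10.png

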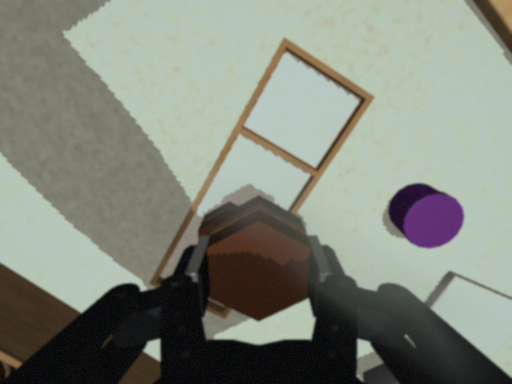

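```bash
python3 -m inch '[[-0.09,-0.04,1,0,0,0,0.5],[0,0,1,0,0,0,0.5],[0,0,0.9,0,0,0,0.5],[0,0,0.6,0,0,0,0.5],[0,0,0.4,0,0,0,0.5],[0,0,0.2,0,0,0,0.5],[0,0,0,0,0,0,0.5],[0,0,0,0,0,0,0.5]]'; python3 -c "
from h import *
go([.532,-.183,.013],41.4)
print(state()[0]['ft_force'])"
```

```text
clock: 19.1
eef_pos: [0.5322, -0.1837, 0.0169]
tool_rot: [0.935, 0.354, 0.001, 0.001]
ft_force: [0.3, 0.1, -1.0]
grip_width: 0.0466
t 19.1 tcp [ 0.5322 -0.1837  0.0169] yaw 41.46 tilt 0.09 q [-0.33  0.54 -0.14  0.88 -0.    0.51] w 0.0466
 turn wz 0.0003 deg -0.1
 turn wz -0.9997 deg 179.9
 shift after 1st turn [ 0.013 -0.026  0.156]
 shift now [ 0.014 -0.026  0.156]
[ 0.26392733  0.05985441 -0.96738618]
```

```bash
python3 -m inch '[[0,-0.02,0.08,0,0,0,0.5],[0,0,0.06,0,0,0,0.5],[0,0,0,0,0,0,0.5],[0,0,0,0,0,0,-0.46],[0,0,0,0,0,0,-0.46],[0,0,0,0,0,0,-0.46],[0,0,0,0,0,0,-0.46],[0,0,0,0,0,0,-0.46]]';python3 -m inch '[[0,0,-0.6,0,0,0,-0.46],[0,0,-1,0,0,0,-0.46],[0,0,-1,0,0,0,-0.46],[0,0,-1,0,0,0,-0.46],[0,0,-1,0,0,0,-0.46],[0,0,-0.8,0,0,0,-0.46],[0,0,0,0,0,0,-0.46],[0,0,0,0,0,0,-0.46]]'; python3 - <<'E'
from seg import *
c=bot.get_calibration("wrist"); p,d=bot.camera("wrist")
cv2.imwrite("pics/w11.png",p); np.savez("pics/w11.npz",p=p,d=d,**c)
blobs("pics/w11.npz",.028,.046,(.45,.62,-.35,-.05))
go([.535,.2965,.09],45)
E
```

```text
clock: 19.9
eef_pos: [0.531, -0.1831, 0.0124]
tool_rot: [0.935, 0.354, -0.0, -0.0]
ft_force: [-0.4, -0.6, 0.8]
grip_width: 0.0621
clock: 20.7
eef_pos: [0.5311, -0.1832, 0.1475]
tool_rot: [0.935, 0.354, 0.0, 0.0]
ft_force: [-0.7, -0.1, -0.1]
grip_width: 0.0622
4619 px 247.0 206.0 h 0.039 cen [ 0.5366 -0.2079] deq 73.2 a6 0.13 flat 54.0 a4 2.02 4.0
t 20.75 tcp [ 0.5305 -0.1829  0.1466] yaw 41.45 tilt 0.08 q [-0.33  0.41  0.02  1.18  0.    0.52] w 0.0624
 turn wz -0.0197 deg 3.5
 turn wz 0.9803 deg -176.5
 shift after 1st turn [ 13.69  -13.431   2.271]
 shift now [ 12.832 -14.252   2.273]
```

View pics/w11.png

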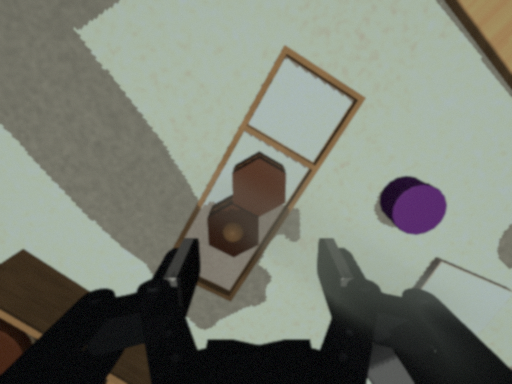

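```bash
python3 -m inch '[[0,0,0,0,0,-0.01,-0.46],[0,0,0,0,0,-0.01,-0.46],[0.98,-0.96,0,0,0,0,-0.46],[0.98,-0.96,0,0,0,0,-0.46],[0.98,-0.96,0,0,0,0,-0.46],[0.98,-0.96,0,0,0,0,-0.46],[0.98,-0.96,0,0,0,0,-0.46],[0.98,-0.96,0,0,0,0,-0.46]]'
python3 -m inch '[[0.98,-0.96,0,0,0,0,-0.46],[0.98,-0.96,0,0,0,0,-0.46],[0.98,-0.96,0,0,0,0,-0.46],[0.98,-0.96,0,0,0,0,-0.46],[0.98,-0.96,0,0,0,0,-0.46],[0.98,-0.96,0,0,0,0,-0.46],[0.98,-0.96,0,0,0,0,-0.46],[0.95,-0.95,0,0,0,0,-0.46]]'
python3 -m inch '[[0,0,0.9,0,0,0,-0.46],[0,0,0.9,0,0,0,-0.46],[0,0,0,0,0,0,-0.46],[0,0,0,0,0,0,-0.46],[0,0,0,0,0,0,-0.46],[0,0,0,0,0,0,-0.46],[0,0,0,0,0,0,-0.46],[0,0,0,0,0,0,-0.46]]'
python3 - <<'E'
from seg import *
c=bot.get_calibration("wrist"); p,d=bot.camera("wrist")
cv2.imwrite("pics/w12.png",p); np.savez("pics/w12.npz",p=p,d=d,**c)
blobs("pics/w12.npz")
go([.535,.2965,.022],45)
E
```

```text
clock: 21.55
eef_pos: [0.5317, 0.0239, 0.1457]
tool_rot: [0.924, 0.383, -0.002, -0.001]
ft_force: [1.1, -0.5, -0.3]
grip_width: 0.0621
clock: 22.35
eef_pos: [0.5341, 0.2972, 0.1454]
tool_rot: [0.924, 0.383, -0.002, 0.0]
ft_force: [0.9, -0.1, 0.3]
grip_width: 0.0624
clock: 23.15
eef_pos: [0.5357, 0.2963, 0.1034]
tool_rot: [0.924, 0.383, 0.001, -0.0]
ft_force: [-0.6, -0.1, -0.2]
grip_width: 0.0619
752 px 190.0 103.0 h 0.0513 cen [0.4532 0.317 ] deq 19.0 a6 0.25 flat 32.2 a4 1.12 55.6
3790 px 258.0 206.0 h 0.0499 cen [0.5341 0.2975] deq 51.7 a6 1.51 flat 45.4 a4 0.3 45.4
1777 px 15.0 283.0 h 0.0495 cen [0.4445 0.1149] deq 40.6 a6 0.43 flat 55.5 a4 1.96 72.3
248 px 362.0 265.0 h 0.0497 cen [0.6256 0.3201] deq 14.5 a6 1.27 flat 18.8 a4 2.23 33.2
524 px 145.0 271.0 h 0.0497 cen [0.5101 0.1965] deq 21.4 a6 1.33 flat 4.2 a4 2.46 48.3
479 px 315.0 284.0 h 0.0497 cen [0.6128 0.2826] deq 20.9 a6 1.45 flat 0.6 a4 2.93 16.6
1266 px 489.0 303.0 h 0.0476 cen [0.7289 0.3699] deq 36.0 a6 1.14 flat 32.7 a4 2.82 68.7
422 px 257.0 336.0 h 0.0419 cen [0.6218 0.2076] deq 22.6 a6 0.11 flat 10.6 a4 0.66 76.5
t 23.2 tcp [0.5355 0.2963 0.1032] yaw 45.04 tilt 0.06 q [0.51 0.54 0.11 1.14 0.   1.29] w 0.0624
 turn wz 0.0002 deg -0.0
 turn wz -0.9998 deg 180.0
 shift after 1st turn [-0.013 -0.022  3.248]
 shift now [-0.013 -0.022  3.248]
```

View pics/w12.png

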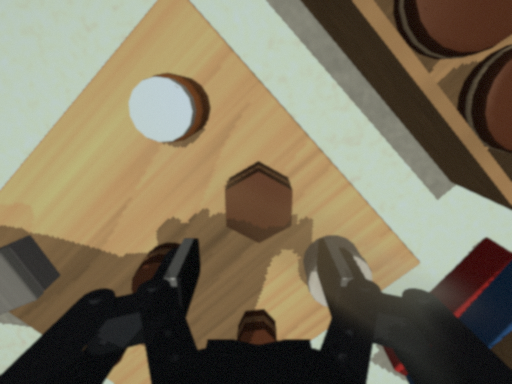

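```bash
python3 -m inch '[[0,-0.05,0.9,0,0,0,-0.46],[0,0,0.9,0,0,0,-0.46],[0,0,0.9,0,0,0,-0.46],[0,0,0.55,0,0,0,-0.46],[0,0,0,0,0,0,-0.46],[0,0,0,0,0,0,-0.46],[0,0,0,0,0,0,0.5],[0,0,0,0,0,0,0.5]]'
python3 -m inch '[[0,0,0,0,0,0,0.5],[0,0,0,0,0,0,0.5],[0,0,0,0,0,0,0.5],[0,0,0,0,0,0,0.5],[0,0,-0.5,0,0,0,0.5],[0,0,-0.5,0,0,0,0.5],[0,0,-0.5,0,0,0,0.5],[0,0,-0.5,0,0,0,0.5]]'
python3 -m inch '[[0,0,-1,0,0,0.01,0.5],[0,0,-1,0,0,0.01,0.5],[0,0,-1,0,0,0,0.5],[0,0,-0.3,0,0,0,0.5],[0,0,0,0,0,0,0.5],[0,0,0,0,0,0,0.5],[0,0,0,0,0,0,0.5],[0,0,0,0,0,0,0.5]]'
python3 - <<'E'
from seg import *
c=bot.get_calibration("wrist"); p,d=bot.camera("wrist")
cv2.imwrite("pics/w13.png",p); np.savez("pics/w13.npz",p=p,d=d,**c)
go([.552,-.2813,.15],41.4)
E
```

```text
clock: 24.0
eef_pos: [0.5357, 0.2979, 0.0232]
tool_rot: [0.924, 0.383, 0.002, -0.0]
ft_force: [-0.2, 1.1, -0.5]
grip_width: 0.0466
clock: 24.8
eef_pos: [0.5345, 0.2973, 0.0727]
tool_rot: [0.924, 0.383, 0.0, -0.0]
ft_force: [-0.0, 0.1, -1.8]
grip_width: 0.0469
clock: 25.6
eef_pos: [0.5336, 0.2967, 0.1522]
tool_rot: [0.935, 0.354, -0.001, 0.0]
ft_force: [-0.3, -0.3, -0.5]
grip_width: 0.0471
t 25.65 tcp [0.5337 0.2968 0.1524] yaw 41.46 tilt 0.15 q [0.51 0.5  0.18 1.25 0.   1.35] w 0.0469
 turn wz 0.0003 deg -0.1
 turn wz -0.9997 deg 179.9
 shift after 1st turn [-14.743  17.83    0.123]
 shift now [-14.76   17.816   0.123]
```

View pics/w13.png

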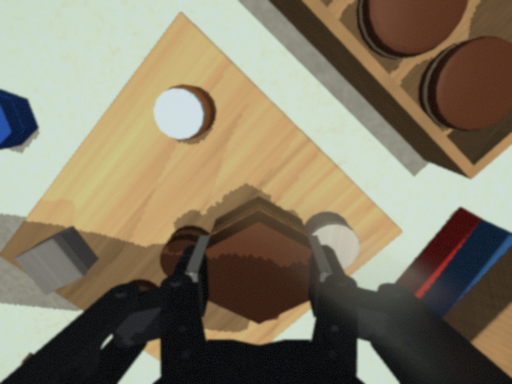

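```bash
python3 -m inch '[[-0.82,1,0,0,0,0,0.5],[-0.82,1,0,0,0,0,0.5],[-0.82,1,0,0,0,0,0.5],[-0.82,1,0,0,0,0,0.5],[-0.82,1,0,0,0,0,0.5],[-0.82,1,0,0,0,0,0.5],[-0.82,1,0,0,0,0,0.5],[-0.82,1,0,0,0,0,0.5]]'
python3 -m inch '[[-0.82,1,0,0,0,0,0.5],[-0.82,1,0,0,0,0,0.5],[-0.82,1,0,0,0,0,0.5],[-0.82,1,0,0,0,0,0.5],[-0.82,1,0,0,0,0,0.5],[-0.82,1,0,0,0,0,0.5],[-0.82,1,0,0,0,0,0.5],[-0.82,1,0,0,0,0,0.5]]'
python3 -m inch '[[-0.82,1,0,0,0,0,0.5],[-0.8,0.83,0,0,0,0,0.5],[0,0,0.5,0,0,0,0.5],[0,0,0.5,0,0,0,0.5],[0,0,0.5,0,0,0,0.5],[0,0,0,0,0,0,0.5],[0,0,0,0,0,0,0.5],[0,0,0,0,0,0,0.5]]'
python3 -c "
from h import *
go([.5518,-.281,.0125],41.4)"
```

```text
clock: 26.45
eef_pos: [0.5435, 0.0374, 0.1533]
tool_rot: [0.935, 0.354, -0.0, -0.0]
ft_force: [1.5, 0.6, -0.4]
grip_width: 0.0467
clock: 27.25
eef_pos: [0.553, -0.221, 0.1532]
tool_rot: [0.935, 0.354, -0.0, -0.0]
ft_force: [1.5, -0.4, -0.7]
grip_width: 0.047
clock: 28.05
eef_pos: [0.5538, -0.2803, 0.1169]
tool_rot: [0.935, 0.354, 0.0, 0.0]
ft_force: [1.0, 0.7, -1.2]
grip_width: 0.047
t 28.05 tcp [ 0.5538 -0.2803  0.1169] yaw 41.52 tilt 0.05 q [-0.47  0.54  0.15  1.18  0.    0.38] w 0.047
 turn wz 0.0007 deg -0.1
 turn wz -0.9993 deg 179.9
 shift after 1st turn [-0.081 -0.035  4.175]
 shift now [-0.081 -0.036  4.175]
```

```bash
python3 -m inch '[[-0.08,-0.04,1,0,0,0,0.5],[0,0,1,0,0,0,0.5],[0,0,0.9,0,0,0,0.5],[0,0,0.6,0,0,0,0.5],[0,0,0.4,0,0,0,0.5],[0,0,0.15,0,0,0,0.5],[0,0,0,0,0,0,0.5],[0,0,0,0,0,0,0.5]]'; python3 -c "
from h import *
go([.5518,-.281,.0125],41.4)
print(state()[0]['ft_force'])"
```

```text
clock: 28.85
eef_pos: [0.5519, -0.2818, 0.0162]
tool_rot: [0.935, 0.354, 0.001, 0.001]
ft_force: [0.3, -0.3, -0.6]
grip_width: 0.0466
t 28.85 tcp [ 0.5519 -0.2818  0.0162] yaw 41.46 tilt 0.12 q [-0.47  0.64  0.03  0.96  0.    0.38] w 0.0466
 turn wz 0.0003 deg -0.1
 turn wz -0.9997 deg 179.9
 shift after 1st turn [ 0.016 -0.028  0.148]
 shift now [ 0.016 -0.028  0.148]
[ 0.27946295 -0.26620901 -0.58951957]
```

```bash
python3 -m inch '[[0,-0.02,0.08,0,0,0,0.5],[0,0,0.06,0,0,0,0.5],[0,0,0,0,0,0,0.5],[0,0,0,0,0,0,-0.46],[0,0,0,0,0,0,-0.46],[0,0,0,0,0,0,-0.46],[0,0,0,0,0,0,-0.46],[0,0,0,0,0,0,-0.46]]';python3 -m inch '[[0,0,-0.6,0,0,0,-0.46],[0,0,-1,0,0,0,-0.46],[0,0,-1,0,0,0,-0.46],[0,0,-1,0,0,0,-0.46],[0,0,-1,0,0,0,-0.46],[0,0,-0.8,0,0,0,-0.46],[0,0,0,0,0,0,-0.46],[0,0,0,0,0,0,-0.46]]'; python3 - <<'E'
from seg import *
c=bot.get_calibration("wrist"); p,d=bot.camera("wrist")
cv2.imwrite("pics/w14.png",p); np.savez("pics/w14.npz",p=p,d=d,**c)
go([.6244,.2972,.15],60)
E
```

```text
clock: 29.65
eef_pos: [0.5507, -0.2811, 0.0116]
tool_rot: [0.935, 0.354, -0.0, -0.0]
ft_force: [0.3, -0.4, 0.1]
grip_width: 0.0623
clock: 30.45
eef_pos: [0.5509, -0.2811, 0.1466]
tool_rot: [0.935, 0.354, 0.0, 0.0]
ft_force: [-0.6, -0.4, -1.3]
grip_width: 0.0627
t 30.5 tcp [ 0.5502 -0.2808  0.1456] yaw 41.45 tilt 0.08 q [-0.47  0.52  0.19  1.24 -0.    0.38] w 0.0622
 turn wz -0.103 deg 18.5
 turn wz 0.897 deg -161.5
 shift after 1st turn [21.506 -8.991 -0.177]
 shift now [ 17.529 -15.365  -0.166]
```

View pics/w14.png

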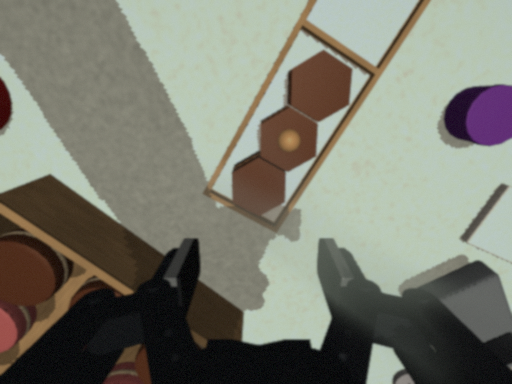

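```bash
python3 -m inch '[[0.97,-0.85,0,0,0,0,-0.6],[0.97,-0.85,0,0,0,0,-0.6],[0.97,-0.85,0,0,0,0,-0.6],[0.97,-0.85,0,0,0,0,-0.6],[0.97,-0.85,0,0,0,0,-0.6],[0.97,-0.85,0,0,0,0,-0.6],[0.97,-0.85,0,0,0,0,-0.6],[0.97,-0.85,0,0,0,0,-0.6]]'
python3 -m inch '[[0.97,-0.85,0,0,0,0,-0.6],[0.97,-0.85,0,0,0,0,-0.6],[0.97,-0.85,0,0,0,0,-0.6],[0.97,-0.85,0,0,0,0,-0.6],[0.97,-0.85,0,0,0,0,-0.6],[0.97,-0.85,0,0,0,0,-0.6],[0.97,-0.85,0,0,0,0,-0.6],[0.97,-0.85,0,0,0,0,-0.6]]'
python3 -m inch '[[0.97,-0.85,0,0,0,0,-0.6],[0.97,-0.85,0,0,0,0,-0.6],[0,0,0.6,0,0,0,-0.6],[0,0,0.6,0,0,0,-0.6],[0,0,0.6,0,0,0,-0.6],[0,0,0,0,0,0,-0.6],[0,0,0,0,0,0,-0.6],[0,0,0,0,0,0,-0.6]]'
python3 - <<'E'
from seg import *
c=bot.get_calibration("wrist"); p,d=bot.camera("wrist")
cv2.imwrite("pics/w15.png",p); np.savez("pics/w15.npz",p=p,d=d,**c)
blobs("pics/w15.npz")
go([.6244,.2972,.022])
E
```

```text
clock: 31.3
eef_pos: [0.5825, -0.0239, 0.1446]
tool_rot: [0.935, 0.354, -0.002, -0.001]
ft_force: [-0.1, 0.5, -0.6]
grip_width: 0.068
clock: 32.1
eef_pos: [0.6154, 0.2315, 0.1443]
tool_rot: [0.935, 0.354, -0.002, 0.0]
ft_force: [1.0, -0.2, -0.2]
grip_width: 0.0681
clock: 32.9
eef_pos: [0.625, 0.2946, 0.1019]
tool_rot: [0.935, 0.354, 0.0, -0.0]
ft_force: [0.5, 0.2, -0.2]
grip_width: 0.0684
1355 px 67.0 28.0 h 0.0503 cen [0.4626 0.3062] deq 23.0 a6 0.9 flat 32.9 a4 1.36 36.4
3802 px 262.0 204.0 h 0.0499 cen [0.6242 0.2989] deq 51.3 a6 0.04 flat 9.8 a4 0.02 53.9
1851 px 423.0 237.0 h 0.0482 cen [0.7328 0.3558] deq 38.0 a6 5.46 flat 17.3 a4 8.45 62.4
3720 px 73.0 223.0 h 0.0498 cen [0.5303 0.1966] deq 52.4 a6 0.05 flat 43.2 a4 0.15 74.1
2207 px 23.0 296.0 h 0.0497 cen [0.5329 0.1137] deq 46.0 a6 1.25 flat 5.2 a4 1.34 63.4
477 px 196.0 290.0 h 0.042 cen [0.6357 0.2046] deq 21.8 a6 0.35 flat 51.4 a4 0.59 64.9
t 32.95 tcp [0.6252 0.2947 0.1024] yaw 41.44 tilt 0.08 q [0.44 0.69 0.38 1.26 0.   1.29] w 0.0683
 shift now [ 0.039 -0.098  3.214]
```

View pics/w15.png

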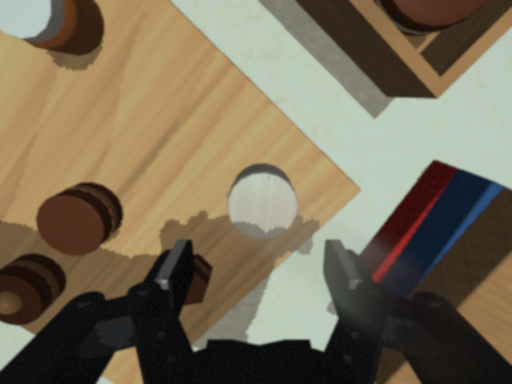

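```bash
python3 - <<'E'
from seg import *
p,d,c=load("pics/w3.npz"); W=world(p,d,**c)[:110,400:]
x,y,h=np.moveaxis(W,-1,0); m=(x>.66)&(h>.02)&(y>.2)
for a,b in((.02,.05),(.05,.08),(.08,.1),(.1,.2)):
    q=m&(h>a)&(h<b)
    if q.sum(): r=np.hypot(x[q]-.6244,y[q]-.298); i=r.argmin(); print(a,q.sum(),r.min(),x[q][i],y[q][i],x[q].min())
a=np.radians(41.44); X=np.array([np.cos(a),np.sin(a)]); Y=np.array([np.sin(a),-np.cos(a)])
q=m&(h>.07); P=np.stack([x[q]-.6244,y[q]-.298],-1); print("tool x,y min of books", (P@X).min(),(P@Y).min(),(P@Y).max(),h[q].max())
E
```

```text
0.02 1552 0.11335041607806572 0.7351272847563264 0.3222442825334556 0.7279129894077861
0.05 935 0.11815021702017964 0.7409356473909962 0.3174657820052765 0.7340079263308892
0.08 881 0.11716022298635231 0.7394430775757591 0.32017223831979214 0.7357826704290731
0.1 3586 0.11797392799391478 0.7411824165818048 0.314724678281724 0.7371301142232013
tool x,y min of books 0.0757327293579045 0.037678514948824356 0.13195494203818264 0.10879647698833024
```

```bash
python3 -m inch '[[0.03,-0.13,0.9,0,0,0,-0.6],[0,0,0.9,0,0,0,-0.6],[0,0,0.8,0,0,0,-0.6],[0,0,0.6,0,0,0,-0.6],[0,0,0,0,0,0,-0.6],[0,0,0,0,0,0,-0.6],[0,0,0,0,0,0,-0.6],[0,0,0,0,0,0,0.5]]'
python3 -c "
from h import *
go([.6244,.298,.022])"
python3 -m inch '[[0,0,0,0,0,0,0.5],[0,0,0,0,0,0,0.5],[0,0,0,0,0,0,0.5],[0,0,0,0,0,0,0.5],[0,0,0,0,0,0,0.5],[0,0,-0.5,0,0,0,0.5],[0,0,-0.5,0,0,0,0.5],[0,0,-0.5,0,0,0,0.5]]'
python3 -m inch '[[0,0,-1,0,0,0,0.5],[0,0,-1,0,0,0,0.5],[0,0,-1,0,0,0,0.5],[0,0,-0.8,0,0,0,0.5],[0,0,0,0,0,0,0.5],[0,0,0,0,0,0,0.5],[0,0,0,0,0,0,0.5],[0,0,0,0,0,0,0.5]]'
python3 - <<'E'
from seg import *
c=bot.get_calibration("wrist"); p,d=bot.camera("wrist")
cv2.imwrite("pics/w16.png",p); np.savez("pics/w16.npz",p=p,d=d,**c)
go([.5182,-.1097,.15])
E
```

```text
clock: 33.75
eef_pos: [0.6242, 0.298, 0.0232]
tool_rot: [0.935, 0.354, 0.001, -0.0]
ft_force: [-0.2, -1.1, 0.4]
grip_width: 0.0553
t 33.75 tcp [0.6242 0.298  0.0232] yaw 41.45 tilt 0.16 q [0.45 0.76 0.28 1.09 0.   1.29] w 0.0553
 shift now [0.008 0.006 0.049]
clock: 34.55
eef_pos: [0.6231, 0.2975, 0.0601]
tool_rot: [0.935, 0.354, -0.0, -0.0]
ft_force: [0.2, 0.5, 0.1]
grip_width: 0.0495
clock: 35.35
eef_pos: [0.6222, 0.2971, 0.1521]
tool_rot: [0.935, 0.354, -0.002, 0.0]
ft_force: [-0.2, -0.9, 0.0]
grip_width: 0.0494
t 35.4 tcp [0.6223 0.2971 0.1523] yaw 41.45 tilt 0.18 q [ 0.45  0.67  0.47  1.37 -0.    1.29] w 0.0498
 shift now [-13.893   9.441   0.125]
```

View pics/w16.png

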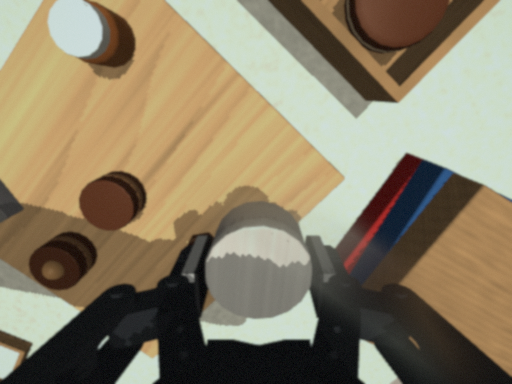

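```bash
python3 -m inch '[[-0.99,0.675,0,0,0,0,0.5],[-0.99,0.675,0,0,0,0,0.5],[-0.99,0.675,0,0,0,0,0.5],[-0.99,0.675,0,0,0,0,0.5],[-0.99,0.675,0,0,0,0,0.5],[-0.99,0.675,0,0,0,0,0.5],[-0.99,0.675,0,0,0,0,0.5],[-0.99,0.675,0,0,0,0,0.5]]'
python3 -m inch '[[-0.99,0.675,0,0,0,0,0.5],[-0.99,0.675,0,0,0,0,0.5],[-0.99,0.675,0,0,0,0,0.5],[-0.99,0.675,0,0,0,0,0.5],[-0.99,0.675,0,0,0,0,0.5],[-0.99,0.675,0,0,0,0,0.5],[0,0,0.5,0,0,0,0.5],[0,0,0.5,0,0,0,0.5]]'
python3 -m inch '[[0,0,0.5,0,0,0,0.5],[0,0,0,0,0,0,0.5],[0,0,0,0,0,0,0.5],[0,0,0,0,0,0,0.5],[0,0,0,0,0,0,0.5],[0,0,0,0,0,0,0.5],[0,0,0,0,0,0,0.5],[0,0,0,0,0,0,0.5]]'
python3 - <<'E'
from seg import *
c=bot.get_calibration("wrist"); p,d=bot.camera("wrist")
cv2.imwrite("pics/w17.png",p); np.savez("pics/w17.npz",p=p,d=d,**c)
go([.5182,-.1097,.0125])
E
```

```text
clock: 36.2
eef_pos: [0.5632, 0.0641, 0.1533]
tool_rot: [0.935, 0.354, -0.001, -0.0]
ft_force: [0.1, 0.3, -0.3]
grip_width: 0.0501
clock: 37.0
eef_pos: [0.5195, -0.1099, 0.1284]
tool_rot: [0.936, 0.353, 0.0, -0.0]
ft_force: [-0.5, -0.2, -0.7]
grip_width: 0.0496
clock: 37.8
eef_pos: [0.5199, -0.109, 0.1168]
tool_rot: [0.935, 0.354, 0.0, 0.0]
ft_force: [0.5, 0.2, -0.4]
grip_width: 0.0495
t 37.85 tcp [ 0.5199 -0.109   0.1167] yaw 41.45 tilt 0.01 q [-0.21  0.38 -0.11  1.08  0.    0.64] w 0.0494
 shift now [-0.07  -0.023  4.168]
```

View pics/w17.png

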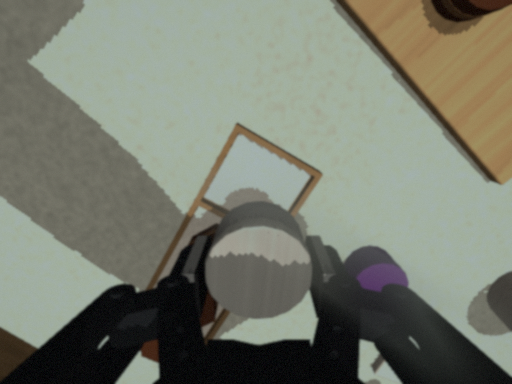

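```bash
python3 -m inch '[[-0.07,-0.02,1,0,0,0,0.5],[0,0,1,0,0,0,0.5],[0,0,0.9,0,0,0,0.5],[0,0,0.6,0,0,0,0.5],[0,0,0.4,0,0,0,0.5],[0,0,0.15,0,0,0,0.5],[0,0,0,0,0,0,0.5],[0,0,0,0,0,0,0.5]]'; python3 -c "
from h import *
go([.5182,-.1097,.0125],41.4)
print(state()[0]['ft_force'])"
```

```text
clock: 38.65
eef_pos: [0.5189, -0.1099, 0.0161]
tool_rot: [0.935, 0.354, 0.001, 0.0]
ft_force: [0.7, 0.4, -1.1]
grip_width: 0.0492
t 38.65 tcp [ 0.5189 -0.1099  0.0161] yaw 41.45 tilt 0.09 q [-0.21  0.49 -0.24  0.84 -0.    0.64] w 0.0492
 turn wz 0.0003 deg -0.1
 turn wz -0.9997 deg 179.9
 shift after 1st turn [-0.016 -0.025  0.143]
 shift now [-0.016 -0.025  0.143]
[ 0.7227737   0.38745945 -1.1407267 ]
```

```bash
python3 -m inch '[[0,-0.02,0.08,0,0,0,0.5],[0,0,0.06,0,0,0,0.5],[0,0,0,0,0,0,0.5],[0,0,0,0,0,0,-0.5],[0,0,0,0,0,0,-0.5],[0,0,0,0,0,0,-0.5],[0,0,0,0,0,0,-0.5],[0,0,0,0,0,0,-0.5]]';python3 -m inch '[[0,0,-0.6,0,0,0,-0.5],[0,0,-1,0,0,0,-0.5],[0,0,-1,0,0,0,-0.5],[0,0,-1,0,0,0,-0.5],[0,0,-1,0,0,0,-0.5],[0,0,-1,0,0,0,-0.5],[0,0,-1,0,0,0,-0.5],[0,0,-1,0,0,0,-0.5]]';python3 -m inch '[[0,1,-0.5,0,0,0,-0.5],[0,1,-0.5,0,0,0,-0.5],[0,1,-0.5,0,0,0,-0.5],[0,1,-0.5,0,0,0,-0.5],[0,0,0,0,0,0,-0.5],[0,0,0,0,0,0,-0.5],[0,0,0,0,0,0,-0.5],[0,0,0,0,0,0,-0.5]]'
 python3 - <<'E'
from seg import *
go([.5355,-.1955,.15],41.4)
for n in("wrist","top","side"):
    c=bot.get_calibration(n); p,d=bot.camera(n)
    cv2.imwrite(f"pics/{n}18.png",p); np.savez(f"pics/{n}18.npz",p=p,d=d,**c)
p,d,c=load("pics/wrist18.npz"); W=world(p,d,**c)
# separate blobs: erode
blobs("pics/wrist18.npz",.028,.046,(.45,.62,-.35,-.05))
E
```

```text
clock: 39.45
eef_pos: [0.5177, -0.1094, 0.0117]
tool_rot: [0.935, 0.354, -0.0, -0.0]
ft_force: [0.3, 0.5, -0.0]
grip_width: 0.0641
clock: 40.25
eef_pos: [0.5176, -0.1093, 0.2028]
tool_rot: [0.935, 0.354, -0.0, -0.0]
ft_force: [0.0, 0.2, 0.6]
grip_width: 0.0641
clock: 41.05
eef_pos: [0.5832, -0.1835, 0.2513]
tool_rot: [0.935, 0.354, -0.001, -0.001]
ft_force: [0.2, 0.2, 0.2]
grip_width: 0.064
t 41.05 tcp [ 0.5832 -0.1835  0.2513] yaw 41.5 tilt 0.09 q [-0.3   0.47  0.38  1.49  0.    0.54] w 0.064
 turn wz 0.0005 deg -0.1
 turn wz -0.9995 deg 179.9
 shift after 1st turn [-1.747 -0.896  4.055]
 shift now [-1.745 -0.899  4.055]
1682 px 259.0 76.0 h 0.0388 cen [ 0.5186 -0.1101] deq 50.4 a6 0.03 flat 3.9 a4 0.03 83.0
3923 px 210.0 165.0 h 0.0389 cen [ 0.5422 -0.2329] deq 88.8 a6 2.22 flat 10.5 a4 13.96 56.0
```

View pics/wrist18.png

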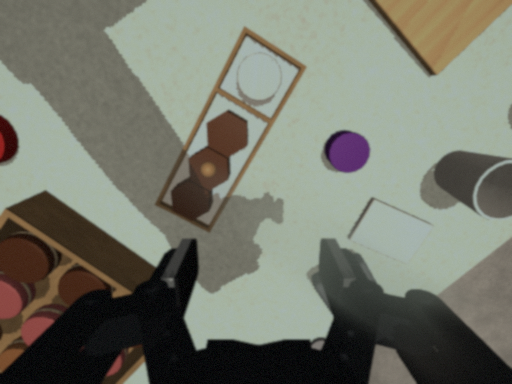

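View pics/side18.png

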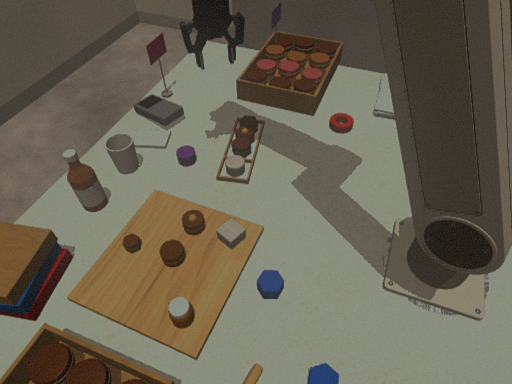

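```bash
python3 - <<'E'
from seg import *
p,d,c=load("pics/wrist18.npz"); W=world(p,d,**c); x,y,h=np.moveaxis(W,-1,0)
T=np.array([.5355,-.1955]); a=np.radians(101.4); u=np.array([np.cos(a),np.sin(a)]); v=np.array([u[1],-u[0]])
m=(h>.033)&(h<.048)&(x>.48)&(x<.6)&(y>-.33)&(y<-.15)
P=np.stack([x[m],y[m]],-1)-T; P=np.stack([P@v,P@u],-1)
C=np.array([[0,.0125],[0,-.0375],[0,-.0875]])
from scipy.cluster.vq import kmeans2
C,l=kmeans2(P,C,minit="matrix",iter=30); print(C.round(4),np.bincount(l),[h[m][l==i].mean().round(4) for i in range(3)])
print(np.linalg.norm(C[0]-C[1]),np.linalg.norm(C[2]-C[1]),np.linalg.norm(C[0]-C[2]))
q=cv2.resize(p[20:240,130:330],None,fx=2.7,fy=2.7,interpolation=cv2.INTER_CUBIC)
for cc in C:
    w=T+cc[0]*v+cc[1]*u
    H=np.array([[w[0]+.0277*np.cos(a+np.pi/6+k*np.pi/3),w[1]+.0277*np.sin(a+np.pi/6+k*np.pi/3),.038] for k in range(6)])
    cv2.polylines(q,[((pix(H,**c)-[130,20]+.5)*2.7).astype(np.int32).reshape(-1,1,2)],True,(0,255,0),1)
cv2.imwrite("pics/fin.png",q)
t=np.array([.5186,-.1101])-T; print("tin",t@v,t@u)
print("board top");blobs("pics/top18.npz",.036,.056)
E
```

```text
[[-0.001   0.0123]
 [-0.0006 -0.0365]
 [-0.0017 -0.0863]] [1391 1265 1181] [np.float64(0.0388), np.float64(0.0396), np.float64(0.0388)]
0.048788132274098256 0.04979653375554719 0.0985731254706732
tin 0.00031335401727024606 0.08705556736510228
board top
150 px 119.0 102.0 h 0.0431 cen [0.7363 0.3439] deq 39.9 a6 3.97 flat 13.3 a4 6.65 59.0
110 px 171.0 132.0 h 0.0427 cen [0.6276 0.1992] deq 34.2 a6 1.06 flat 19.9 a4 0.13 65.3
251 px 207.0 162.0 h 0.0506 cen [0.5249 0.1019] deq 50.7 a6 0.29 flat 17.6 a4 0.44 81.1
261 px 175.0 165.0 h 0.0498 cen [0.5274 0.1909] deq 51.7 a6 0.17 flat 21.5 a4 0.28 24.2
186 px 207.0 193.0 h 0.0504 cen [0.4373 0.108 ] deq 42.5 a6 1.68 flat 37.1 a4 1.42 67.9
```

View pics/fin.png

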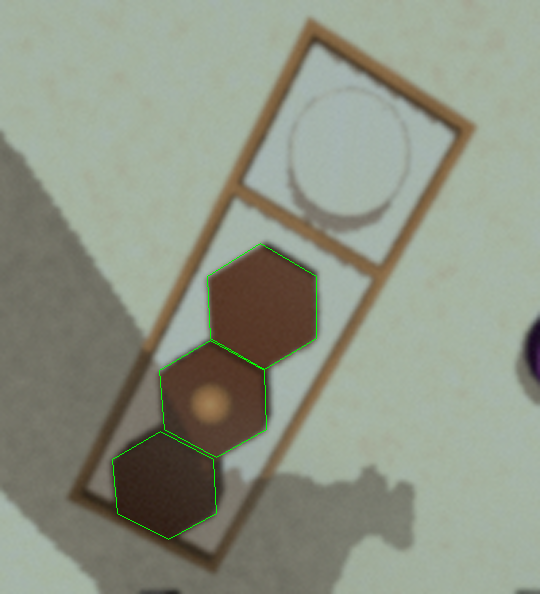

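```bash
python3 -c "
from workcell import bot
print(bot.get_obs()['clock']); print(bot.job_done())"
```

```text
41.2
the job is handed in; nothing more can be done
None
```

The gift tray is packed and I handed the job in at 41 s of the 96 s allowed. The hand-in reports no verdict, so the figures below come from my last camera checks.

- **Row of hexagons:** the three large ones lie flat along the long compartment, with the nut one in the middle. The spacings are 48.8 and 49.8 mm, so the gaps are at most 2 mm, and the plain ones are 98.6 mm apart. Their offset across the tray is at most 1.7 mm. Outlines drawn square to the tray matched all three hexagons.
- **Round tin:** it stands upright in the small compartment at x = 0.3 mm, y = 87.1 mm in the tray's frame.
- **Gripper:** it is open and clear of everything, and the wrist force stayed at about 2 N or less in every reading.
- **Look-alikes:** the small hexagon and both round chocolates measured within about 1 mm of where they started.
- **Less certain:** in the last top view the arm's occlusion cut into the square tin, making its measured centre look about 9 mm off. The side view shows it in place, as it does the jar, which I did not measure again at the end.
- **Calibration difference:** the cameras disagreed by 2 to 3 mm, within their stated accuracy. I used the wrist camera for the placements.

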